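Nest the diamond wheels in the tool safe, slam the lid and lock it

ROBOT

A 6-joint arm with a two-finger parallel gripper is mounted at the origin on a cart in front of the work surface, level with it; the furniture and walls round the work are solid. World frame = base frame: x ahead of the robot, y to its left, z up, the work surface at z = 0. Lengths are in m, angles in rad, forces in N, time in s.
With the tool pointing down it reaches from about 0.25 to 0.725 m from the base axis. Payload 4 kg.
Tool frame: the origin (TCP) lies on the centre line of the jaws, within the pads' length; the fingertips stand 11 mm ahead of it and the grasp point (between the pads) lies 8 mm behind it; z points along the fingers, y is the line along which they close (so a half turn about z gives the same grasp; the last joint's range is limited). The gripper opens to 85 mm and grips with 20 to 120 N. Pads are 22 mm wide; open, the fingers measure 114 mm over their backs; the gripper's body (76 mm by 85 mm) begins 54 mm behind the grasp point. The pads swing forward as they close: fully open they stand 13 mm farther back than shut.
Start: joints at [1.176, 0.241, 0.005, 1.335, 0, 1.571], TCP at [0.192, 0.462, 0.242] pointing down, gripper open.
Joint ranges: [-2.72, 2.72], [-1.05, 1.87], [-1.09, 1.28], [-1.99, 2.15], [-1.42, 1.44], [-3.14, 3.14]. Speed limits (rad/s): [2.79, 2.79, 3.14, 3.14, 3.14, 3.14].

INTERFACE

Orientations are given as a unit quaternion [x, y, z, w].
In Python, from rig import * gives the robot as it stands.
- The arm moves only by the shell command python3 -m handwheel 'ROWS' [FORCE]. ROWS is JSON, a list of rows, each a list of 7 numbers: the shift along the tool's x, y, z in m, then the turn, a rotation vector about the tool's x, y, z in degrees, then the finger opening in m, from 0 to 0.0854. A call has exactly 8 rows; each row is the pose to reach, as a shift and turn from the pose commanded when the call began, along the tool's axes at that moment; what a row does not reach only later rows make up. A row lasts 1/12 s, in which the tool goes at most 41.7 mm and 7.16 degrees, less where a joint would pass 70% of its speed; a pose out of reach is approached as far as the arm can. A call with a gripper value outside its range is refused whole. The fingers move at their own pace and stop on an object; FORCE is the grip in N (left out, the last holds). Time passes only in rows, so rows that repeat a pose let the fingers close, or fill a call up. It gives the time, the measured TCP pose, the force, the opening and the grip force at its end, in the units of the state.
- read_state(): the state, without advancing time (a new reading comes with each control period).
- camera(name): name is "scene" or "top" or "wrist"; returns the picture (420x560x3 uint8, red, green, blue); there is no depth.
- camera_info(name): a dict with "fx", "fy", "cx", "cy" (pixels), "cam_to_world" (4x4, takes a point from camera to world coordinates). Camera axes: x right, y up, looking along -z (the intrinsics and any distortion apply to the point x, -y, -z); pixel columns grow to the right and rows downward; lengths in m; the calibration is good to about 2 mm. A picture is of the moment at which its call begins: read the wrist's pose just before it. camera_info takes no time and is no camera call; for the wrist camera it gives the pose at the moment of the call.
- hand_in(): hands the job in; it is judged then, once.
Trained networks look in the newest picture that a camera, given by its name, has taken for a name from the list of things; names that differ only in an ending like _2 or _b are one class to them, and where a whole thing is asked for, a point or a joint stands for the part that bears it (a point fixed in the world has none). Each returns a list of dicts, best first, with "confidence" (0 to 1); they miss things now and then, are a little off and sometimes report something else, mostly with a low value. They report only what shows in the picture. A call takes as long as a camera call. They do not tell look-alikes from the thing itself.
- boxes_of(name, camera): "xy" ([column, row] in pixels, amid what is visible of it).
- masks_of(name, camera): "region" (420x560 bool, what is visible of it) and "xy" ([column, row] in pixels, amid what is visible of it).
The state is a dict: "t": time; "joints": joint angles; "qvel": joint speeds; "joint_efforts": joint torques, N m; "position": TCP position; "orientation": TCP orientation; "contact_force": force on the tool from outside, world axes, zero at the start; "moment": the same for the moment, N m; "opening": opening from 0.0 (shut) to 1.0 (fully open); "grasp_force": force on a finger pad.
Only numpy, scipy, OpenCV 4.12 (cv2) and the standard library are available. Lean on these libraries where they do the work, as an engineer would, in place of code of your own. Each camera call takes 0.05 s, during which the arm holds its last target. There are 200 camera calls.

TASK

Lock the diamond cup wheels away for the night: nest every wheel that stands loose on the table, back up, onto the one already in the green tool safe, so that they make one straight stack, then push the lid shut until its latch snaps in. Take the red key from the wooden block, put it in the lock in the lid and turn it gently to and fro until it drops over the tang inside, turn it clockwise as far as it goes, then draw it out and stand it back in its hole in the block. Do not force the lock, and leave the other things on the table where they are.

Things in the scene. Friction and masses are not known exactly. Their poses are not given: they have to be found in the camera images.
- safe: Green steel tool safe, 150 (x) by 220 (y) mm, rim 82 mm high, fixed to the table. Origin: centre of its underside; x from its front to its hinge side, y left, z up. Inner floor 5 mm up; partition 53 mm high at y = -22 mm; the wheels stand left of it (y -20 to 107 mm), a felt wheel and a tile lie right of it. The shut lid's top is 98 mm above the table.
- lid (a joint): Hinge of the safe's lid, rad: 0 shut, about 1.65 open, a little past upright. The stiff hinge holds the lid where it is left. Pushing it at its free edge takes about 6 N, and about 12 N over the last 2 degrees, where the latch rides over the strike. The lid is 16 mm deep, 150 mm from hinge to free edge, 220 mm wide.
- lid_hinge (a point): Middle of the lid's hinge line, on the safe's far top edge, 82 mm above the table; the frame turns with the lid: x from the free edge to the hinge, y along the hinge line, z out of the lid's outer face, which lies at z = 16 mm.
- lid_edge (a point): Middle of the lid's free edge, on its outer face, 150 mm from the hinge line.
- latch (a joint): Sprung bevelled latch bolt at the lid's free edge, m: 0 fully out (at rest, and when snapped in under the strike), up to 0.009 pushed back. It is pushed back about 4.5 mm while it rides over the strike and springs out in the last degree before the lid is shut.
- lock_mouth (a point): Centre of the mouth of the lock's steel barrel, 8 mm above the lid's outer face, 26 mm from its free edge. Frame: x from the free edge to the hinge, z out of the mouth along the bore's axis (straight up when the lid is shut). Bore 28 mm, its mouth closed by a black split dust seal that the key passes freely.
- tang_top (a point): Point on the bore's axis at the top of the flat tang, 22 mm below the mouth, out of sight; frame as lock_mouth (does not turn). The tang is 3.5 mm thick, 20 mm wide; at the start its width stands somewhere from along y to 0.9 rad clockwise of y seen from above, held by friction. The key's slot must be within about 0.15 rad and 1 mm of it to drop 8 to 9 mm over it; 3 to 5 N is enough to feel it.
- cam (a joint): Locking cam under the lid, rad: 0 open, 0.9 locked (end stop). The key turns the tang, clockwise seen from above; the tang picks the cam up when its width is 0.95 rad clockwise of lock_mouth's y and locks at 1.85 rad; the key goes about 0.2 to 0.4 rad further for its slack. Turning takes about 0.12 N m. Tang and cam stay where they are left.
- wheel_0_mid (a point): Flaring diamond cup wheel already in the safe, 150 g: hollow, rim down (66 mm across), blue back up (48 mm across, 24 mm above the rim), on it a steel boss 24 mm across, 12 mm high; 36 mm high in all. Point: on its axis, 18 mm above the rim; z up. A wheel set over another rests on its boss, 16 mm higher, with about 3 mm play.
- wheel_1_mid (a point): Second cup wheel, the same shape as wheel_0, back up on the table; it may be absent. Grasp it by the boss.
- wheel_2_mid (a point): Third cup wheel, the same; it may be absent.
- wheel_3_mid (a point): Fourth cup wheel, the same; it may be absent.
- key_bow (a point): Red flat bow of the steel key, 10 mm thick (x), 36 mm wide (y), 30 mm high (z); point at its centre, 67 mm above the key's lower end. The key, 110 g, stands upright in the block. Shank 14 mm thick; the lower 30 mm are a barrel 25 mm across, its end cut by a slot 6.5 mm wide and 9 mm deep along y, as the bow's width runs.
- key_end (a point): Centre of the key's lower end, the same frame as key_bow.
- key_hole (a point): Centre of the mouth of the key's hole in the top of the wooden key block (62 x 100 x 40 mm, 600 g, standing loose on the table): 29 mm across, 30 mm deep; a second, smaller hole stays empty. z up. The key standing in it has its end 30 mm below this point and its bow's centre 37 mm above it.
- pen: Marker pen lying on the table, 128 mm long; leave alone.
- spanner: Pin spanner lying at the back, 165 mm long; leave alone.
- felt: Felt polishing wheel, 60 mm across, 25 mm high; leave alone.
- block: Wooden packing block, 42 x 60 x 30 mm; leave alone.
Not all that is in view belongs to the job. Leave any purple look-alike of the part that bears wheel_1_mid alone.

How it is judged:
On the way, in this order (a step that is already met when the one before it is completed fails the run):
1. every wheel is nested on the one in the safe (horizontal distance between each of wheel_1_mid, wheel_2_mid, wheel_3_mid and wheel_0_mid below 0.008 m and angle between each of wheel_1_mid, wheel_2_mid, wheel_3_mid's own z axis and vertical below 0.14 rad and z of each of wheel_1_mid, wheel_2_mid, wheel_3_mid in the frame of safe below 0.078 m), for 0.2 s.
2. the lid is shut and its latch has snapped in (value of joint lid below 0.02 rad and value of joint latch below 0.0015 m), for 0.2 s.
3. the key has dropped over the tang in the lock (z of key_end in the frame of lock_mouth below -0.0275 m and horizontal distance between key_end and lock_mouth below 0.006 m), for 0.1 s.
4. the key has turned the cam to its locked end (value of joint cam above 0.75 rad), for 0.1 s.
At the end, for the whole second after the job is handed in: All wheels stand upright in the safe in one nested stack (axes within 8 mm), lid shut (within 0.02 rad) and latched, cam locked (over 0.75 of 0.9 rad), and the key upright in its hole in the block, at least 22 mm deep (all of step 1 and all of step 2 and angle between wheel_0_mid's own z axis and vertical below 0.14 rad and z of wheel_0_mid in the frame of safe below 0.03 m and y of wheel_0_mid in the frame of safe between 0 and 0.1 m and value of joint cam above 0.75 rad and horizontal distance between key_end and key_hole below 0.008 m and z of key_end in the frame of key_hole below -0.022 m and angle between key_bow's own z axis and vertical below 0.25 rad); the robot touches nothing.
It fails at once if the key pressed or knocked against the safe with more than 80 N (contact force between key and safe above 80 N).
It fails at once if a bystander (pen, spanner, felt wheel, packing block) moved by more than 3 cm (distance of any of pen, spanner, felt, block from where it was at the start of the episode above 0.03 m).
Of wheel_1, wheel_2, wheel_3 only 2 to 3 are there at a start; the rules pass over those that are not, and their reading is None.
At some moment in a run one of key_block may be knocked a few centimetres aside while the robot is not near it.
It also fails if it takes over 208 s, if anything falls off the work surface, if the arm or the gripper's body presses on something with over 40 N, if the wrist force passes 120 N, or if a joint passes its speed limit or range.

## Working session

There is one attempt and no reset: what is moved stays moved. The work goes in short steps, Python scripts to look and compute and a shell command to move; the robot and the scene stay as the last step left them, time stands still between calls to the robot, and variables do not carry over. Pictures are saved under pics/ and viewed, at most 14 in all, crops included, and the job is handed in when it is done.

```bash
ls; mkdir -p pics
python3 - <<'E'
from rig import *
import cv2,numpy as np
s=read_state();print(s)
for n in("scene","top"):
    im=camera(n);cv2.imwrite(f"pics/{n}0.png",im[:,:,::-1]);i=camera_info(n);print(n,{k:np.round(v,4).tolist() for k,v in i.items() if not isinstance(v,str)})
    for o in("wheel_1_mid","key_bow","key_hole","lock_mouth","safe","lid","pen","spanner","felt","block"):
        try: print(o,[(np.round(b["xy"]).tolist(),round(b["confidence"],2)) for b in boxes_of(o,n)])
        except Exception as e: print(o,e)
E
```

```text
pics
{'t': 0.0, 'joints': array([ 1.17597613e+00,  2.41441182e-01,  3.70902465e-03,  1.33517366e+00,
       -3.59082497e-05,  1.57080921e+00]), 'qvel': array([-0.00118359,  0.00052996,  0.0005449 ,  0.0002783 ,  0.00019359,
       -0.00026953]), 'joint_efforts': array([ 7.20723947e-04, -3.72320473e+01,  2.52406043e+01,  1.70325249e-02,
        1.37929223e-04, -1.42405906e-06]), 'position': array([0.1920976 , 0.46096917, 0.24139303]), 'orientation': array([ 1.96136579e-01,  9.80576019e-01, -1.03778031e-03, -1.89255093e-04]), 'contact_force': array([-0.07022285, -0.15988366, -0.43468953]), 'moment': array([ 0.03228858,  0.02040204, -0.04477585]), 'grasp_force': 0.0, 'opening': 1.0007917489925966}
scene {'fx': 476.0837, 'fy': 476.0837, 'cx': 289.7025, 'cy': 206.1946, 'cam_to_world': [[0.7921, 0.3309, -0.5129, -0.0589], [-0.6104, 0.4318, -0.6641, -0.7756], [0.0017, 0.8391, 0.5441, 0.74], [0.0, 0.0, 0.0, 1.0]]}
wheel_1_mid [([413.0, 277.0], 0.84), ([236.0, 250.0], 0.81), ([356.0, 264.0], 0.69), ([303.0, 161.0], 0.5)]
key_bow [([204.0, 176.0], 0.63)]
key_hole []
lock_mouth [([302.0, 161.0], 0.87)]
safe [([291.0, 194.0], 0.84)]
lid [([305.0, 159.0], 0.62)]
pen [([266.0, 282.0], 0.73)]
spanner [([290.0, 193.0], 0.3)]
felt [([355.0, 224.0], 0.86)]
block [([345.0, 207.0], 0.77)]
top {'fx': 542.8031, 'fy': 542.8031, 'cx': 270.0114, 'cy': 213.2249, 'cam_to_world': [[-0.0239, 0.9935, -0.1113, 0.4138], [-0.9997, -0.0232, 0.0072, 0.0251], [0.0046, 0.1114, 0.9938, 1.3312], [0.0, 0.0, 0.0, 1.0]]}
wheel_1_mid [([263.0, 281.0], 0.72), ([346.0, 194.0], 0.68)]
key_bow [([135.0, 250.0], 0.44), ([238.0, 169.0], 0.35)]
key_hole [([129.0, 258.0], 0.66)]
lock_mouth [([237.0, 165.0], 0.96), ([224.0, 134.0], 0.5)]
safe [([250.0, 197.0], 0.76)]
lid [([238.0, 168.0], 0.9), ([270.0, 144.0], 0.6)]
pen [([320.0, 286.0], 0.77)]
spanner [([226.0, 139.0], 0.82)]
felt [([300.0, 150.0], 0.82)]
block [([270.0, 146.0], 0.67)]
```

View pics/scene0.png

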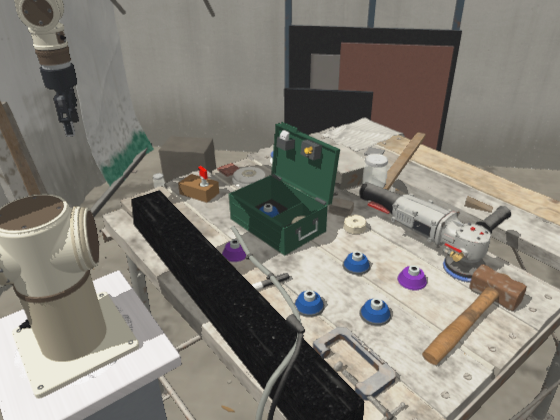

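View pics/top0.png

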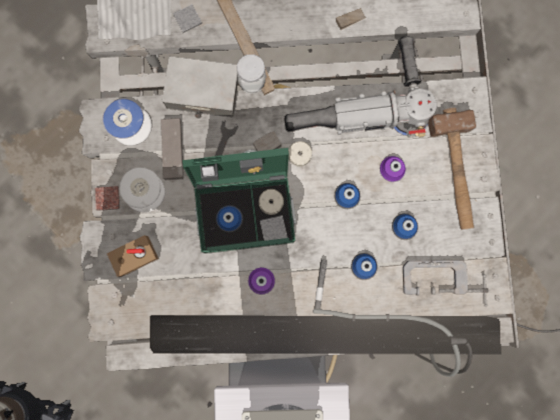

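```bash
cat > h.py <<'E'
from rig import *
import cv2,numpy as np
from scipy.spatial.transform import Rotation as R
def ray(n,uv,z,info=None):
    i=info or camera_info(n);M=np.array(i["cam_to_world"]);u,v=uv
    d=M[:3,:3]@np.array([(u-i["cx"])/i["fx"],-(v-i["cy"])/i["fy"],-1.]);o=M[:3,3]
    return o+d*(z-o[2])/d[2]
def proj(n,p,info=None):
    i=info or camera_info(n);M=np.array(i["cam_to_world"]);q=M[:3,:3].T@(np.asarray(p)-M[:3,3])
    return np.array([i["cx"]+i["fx"]*q[0]/-q[2],i["cy"]-i["fy"]*q[1]/-q[2]])
def tool():
    s=read_state();return np.array(s["position"]),R.from_quat(s["orientation"])
def delta(p,yaw=None,down=True):
    """tool-axes shift to world TCP p; turn(deg) so the tool points down with closing line (tool y) at yaw (mod pi)"""
    P,Q=tool();d=Q.inv().apply(np.asarray(p)-P);out=[np.round(d*1000,1)]
    if yaw is not None:
        best=None
        for k in(0,1):
            a=yaw+k*np.pi;y=np.array([np.cos(a),np.sin(a),0]);z=np.array([0,0,-1.]);x=np.cross(y,z)
            T=R.from_matrix(np.c_[x,y,z]);rv=(Q.inv()*T).as_rotvec(degrees=True)
            if best is None or np.linalg.norm(rv)<np.linalg.norm(best):best=rv
        out.append(np.round(best,1))
    return out
def st():
    s=read_state();Q=R.from_quat(s["orientation"]);y=Q.as_matrix()[:,1]
    print("t",round(s["t"],2),"p",np.round(s["position"],4),"yaw",round(np.degrees(np.arctan2(y[1],y[0])),1),"z",np.round(Q.as_matrix()[:,2],3),"F",np.round(s["contact_force"],1),"op",round(s["opening"],3),"g",round(s["grasp_force"],1),"j",np.round(s["joints"],2))
def blobs(im,lo,hi,amin=30):
    h=cv2.cvtColor(im,cv2.COLOR_RGB2HSV);m=cv2.inRange(h,lo,hi)
    n,l,s,c=cv2.connectedComponentsWithStats(m)
    return [(np.round(c[k],1).tolist(),int(s[k,4]),s[k,:4].tolist()) for k in range(1,n) if s[k,4]>amin],m
E
python3 - <<'E'
from h import *
im=cv2.imread("pics/top0.png")[:,:,::-1].copy()
b,m=blobs(im,(98,100,40),(122,255,255))
for c,a,bb in b:
    print("blue",c,a,bb,"centre z.02",np.round(ray("top",c,0.02),3))
for uv in((229,217),(347,195),(405,226),(365,266)):print(uv,np.round(ray("top",uv,.036),3))
sc=cv2.imread("pics/scene0.png")[:,:,::-1].copy()
print([x[:2] for x in blobs(sc,(98,100,40),(122,255,255))[0]])
for uv,z in(((135,250),.07),((129,258),.04),((320,286),.01),((300,150),.02),((261,281),.036),((393,168),.036)):print(uv,np.round(ray("top",uv,z),3))
c=cv2.resize(im[140:290,100:440],None,fx=2.3,fy=2.3,interpolation=cv2.INTER_CUBIC)
cv2.imwrite("pics/topc.png",c[:,:,::-1])
E
```

```text
blue [116.7, 122.4] 423 [104, 101, 38, 36] centre z.02 [0.795 0.389 0.02 ]
blue [133.2, 109.0] 182 [122, 100, 21, 21] centre z.02 [0.829 0.349 0.02 ]
blue [346.6, 195.7] 339 [336, 184, 23, 24] centre z.02 [ 0.599 -0.172  0.02 ]
blue [228.9, 218.4] 371 [217, 206, 25, 25] centre z.02 [0.55  0.116 0.02 ]
blue [404.1, 226.2] 343 [393, 214, 24, 25] centre z.02 [ 0.521 -0.309  0.02 ]
blue [363.5, 265.9] 351 [353, 254, 23, 25] centre z.02 [ 0.428 -0.206  0.02 ]
(229, 217) [0.552 0.114 0.036]
(347, 195) [ 0.599 -0.171  0.036]
(405, 226) [ 0.52  -0.307  0.036]
(365, 266) [ 0.427 -0.207  0.036]
[([270.4, 211.7], 97), ([356.1, 263.8], 300), ([454.6, 273.7], 84), ([308.8, 304.3], 386), ([375.1, 312.7], 421)]
(135, 250) [0.477 0.331 0.07 ]
(129, 258) [0.459 0.352 0.04 ]
(320, 286) [ 0.382 -0.101  0.01 ]
(300, 150) [ 0.716 -0.062  0.02 ]
(261, 281) [0.398 0.041 0.036]
(393, 168) [ 0.662 -0.285  0.036]
```

View pics/topc.png

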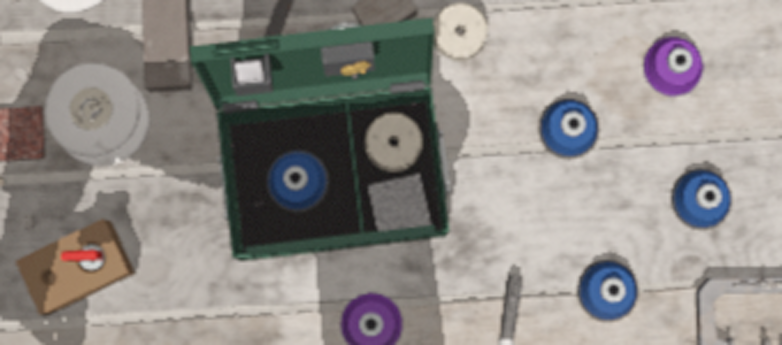

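Run:
```python
from h import *
print(delta((.427,-.206,.16),np.radians(95)))
for n,uv in dict(nl=(201.3,251.7),nr=(294.3,242.2),hl=(195.2,187),hr=(288.7,181.3)).items():print(n,np.round(ray("top",uv,.082),3))
w=camera_info("wrist");P,Q=tool();M=np.array(w["cam_to_world"]);print(np.round(Q.inv().apply(M[:3,3]-P),3),np.round(Q.inv().as_matrix()@M[:3,:3],2),w["fx"])
```

```text
[array([-473.3, -526. ,   82.3]), array([  0. ,   0. , -27.6])]
nl [0.468 0.176 0.082]
nr [ 0.485 -0.038  0.082]
hl [0.619 0.189 0.082]
hr [ 0.628 -0.029  0.082]
[ 0.082 -0.    -0.132] [[-0.    0.95  0.32]
 [ 1.    0.   -0.  ]
 [-0.    0.32 -0.95]] 339.02656918496587
```

```bash
python3 -m handwheel '[[-0.237,-0.263,0.03,0,0,-14,0.085],[-0.237,-0.263,0.03,0,0,-14,0.085],[-0.237,-0.263,0.03,0,0,-14,0.085],[-0.237,-0.263,0.03,0,0,-14,0.085],[-0.237,-0.263,0.03,0,0,-14,0.085],[-0.237,-0.263,0.03,0,0,-14,0.085],[-0.237,-0.263,0.03,0,0,-14,0.085],[-0.237,-0.263,0.03,0,0,-14,0.085]]' 40
python3 - <<'E'
from h import *
st();print(delta((.427,-.206,.16),np.radians(95)))
E
```

```text
t: 1.77
position: [0.3025, 0.1475, 0.2144]
orientation: [0.075, 0.997, 0.0, 0.001]
contact_force: [1.5, 0.2, -0.2]
opening: 0.992
grasp_force: 0.0
t 1.77 p [0.3025 0.1475 0.2144] yaw 81.4 z [ 0.001  0.    -1.   ] F [ 1.5  0.2 -0.2] op 0.992 g 0.0 j [ 0.45 -0.07 -0.42  1.23 -0.    0.6 ]
[array([-175.7, -331. ,   54.4]), array([  0. ,   0.1, -13.6])]
```

```bash
python3 -m handwheel '[[-0.15,-0.28,0.054,0,0,-13.6,0.085],[-0.15,-0.28,0.054,0,0,-13.6,0.085],[-0.15,-0.28,0.054,0,0,-13.6,0.085],[-0.15,-0.28,0.054,0,0,-13.6,0.085],[-0.15,-0.28,0.054,0,0,-13.6,0.085],[-0.15,-0.28,0.054,0,0,-13.6,0.085],[-0.15,-0.28,0.054,0,0,-13.6,0.085],[-0.15,-0.28,0.054,0,0,-13.6,0.085]]' >/dev/null
cat > look.py <<'E'
from h import *
import sys
st();w=camera_info("wrist");im=camera("wrist");cv2.imwrite("pics/"+sys.argv[1]+".png",im[:,:,::-1])
b,m=blobs(im,(98,100,40),(122,255,255),200)
zt=float(sys.argv[2]) if len(sys.argv)>2 else .036
for c,a,bb in b:
    # boss top: grey blob inside blue bbox
    x,y,ww,hh=bb;print("blue",c,a,bb,np.round(ray("wrist",c,zt-.014,w),4))
for q in boxes_of("wheel_1_mid","wrist"):print(np.round(q["xy"]),round(q["confidence"],2),np.round(ray("wrist",q["xy"],zt-.014,w),4))
E
python3 look.py w1
```

```text
t 2.43 p [ 0.4056 -0.1427  0.1619] yaw 94.9 z [ 0.001 -0.    -1.   ] F [1.2 0.3 0.2] op 0.994 g 0.0 j [-0.34  0.16 -0.32  1.09  0.   -0.42]
blue [201.4, 212.7] 2620 [167, 184, 68, 65] [ 0.4201 -0.2051  0.022 ]
blue [92.8, 297.4] 2325 [57, 272, 67, 59] [ 0.5113 -0.3036  0.022 ]
blue [229.2, 370.2] 1663 [202, 351, 57, 47] [ 0.5846 -0.1749  0.022 ]
blue [545.5, 360.8] 277 [531, 353, 24, 22] [0.5463 0.1372 0.022 ]
[486. 208.] 0.83 [0.3954 0.0334 0.022 ]
[230. 368.] 0.67 [ 0.5813 -0.1741  0.022 ]
[ 97. 416.] 0.52 [ 0.6571 -0.3121  0.022 ]
```

View pics/w1.png

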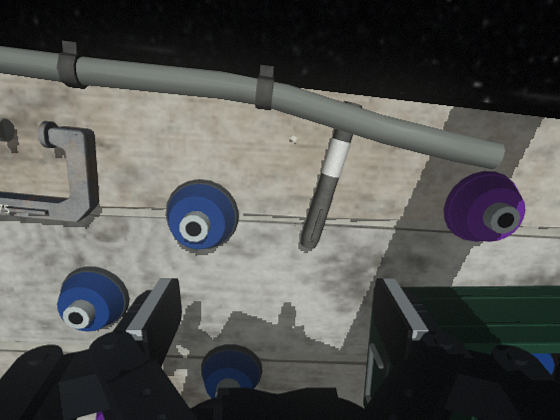

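Run:
```python
from h import *
for uv in((193.5,229),(76,319)):print(np.round(ray("wrist",uv,.036),4))
p=ray("wrist",(193.5,229),.036);print(delta((p[0],p[1],.12),np.radians(94.9)))
```

```text
[ 0.43   -0.2113  0.036 ]
[ 0.5248 -0.3159  0.036 ]
[array([-18. , -67.5,  41.2]), array([-0.1,  0. , -0.4])]
```

```bash
python3 -m handwheel '[[-0.017,-0.067,0.04,0,0,0,0.085],[-0.017,-0.067,0.04,0,0,0,0.085],[-0.017,-0.067,0.04,0,0,0,0.085],[-0.017,-0.067,0.04,0,0,0,0.085],[-0.017,-0.067,0.04,0,0,0,0.085],[-0.017,-0.067,0.04,0,0,0,0.085],[-0.017,-0.067,0.04,0,0,0,0.085],[-0.017,-0.067,0.04,0,0,0,0.085]]' >/dev/null
cat >> h.py <<'E'
def bosses(im,info,zt,V=130):
    """bore (dark blob) surrounded by blue/grey of a blue wheel -> world point at height zt"""
    h=cv2.cvtColor(im,cv2.COLOR_RGB2HSV);blue=cv2.inRange(h,(98,100,40),(122,255,255));out=[]
    n,l,s,c=cv2.connectedComponentsWithStats(blue)
    for k in range(1,n):
        if s[k,4]<400: continue
        cs,_=cv2.findContours((l==k).astype(np.uint8),cv2.RETR_EXTERNAL,cv2.CHAIN_APPROX_NONE)
        hull=cv2.convexHull(max(cs,key=len));m=cv2.fillConvexPoly(np.zeros(blue.shape,np.uint8),hull,1)
        g=((h[:,:,1]<70)&(h[:,:,2]>V)&(m>0)).astype(np.uint8)
        gn,gl,gs,gc=cv2.connectedComponentsWithStats(g)
        if gn<2: continue
        j=1+np.argmax(gs[1:,4]);pts=np.argwhere(gl==j)[:,::-1].astype(np.float32)
        (cx,cy),r=cv2.minEnclosingCircle(pts)
        out.append(((round(cx,1),round(cy,1)),round(r,1),gs[j,:5].tolist(),np.round(ray(None,(cx,cy),zt,info),4)))
    return out
E
cat > look.py <<'E'
from h import *
import sys
st();w=camera_info("wrist");im=camera("wrist");cv2.imwrite("pics/"+sys.argv[1]+".png",im[:,:,::-1])
for b in bosses(im,w,float(sys.argv[2])):print(*b)
E
python3 look.py w2 .036
```

```text
t 3.2 p [ 0.4283 -0.2049  0.123 ] yaw 95.1 z [ 0.002 -0.001 -1.   ] F [-0.3 -0.4  0.1] op 0.999 g 0.0 j [-0.45  0.28 -0.27  1.02  0.   -0.53]
(270.5, 225.5) 16.7 [254, 210, 34, 31, 517] [ 0.4293 -0.209   0.036 ]
(116.0, 323.5) 8.2 [111, 317, 11, 14, 64] [ 0.5195 -0.32    0.036 ]
```

View pics/w2.png

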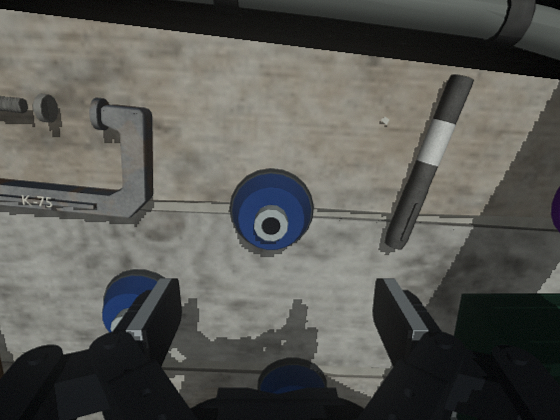

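Run:
```python
from h import *
print(delta((.4292,-.2088,.037),np.radians(94.5)))
```

```text
[array([-0.4, -3.8, 85.9]), array([-0. ,  0.1,  0.6])]
```

```bash
python3 -m handwheel '[[0,-0.004,0.02,0,0,0,0.05],[0,-0.004,0.04,0,0,0,0.05],[0,-0.004,0.06,0,0,0,0.05],[0,-0.004,0.075,0,0,0,0.05],[0,-0.004,0.083,0,0,0,0.05],[0,-0.004,0.084,0,0,0,0.05],[0,-0.004,0.084,0,0,0,0.05],[0,-0.004,0.084,0,0,0,0.05]]' 40; python3 -m handwheel '[[0,0,0,0,0,0,0.01],[0,0,0,0,0,0,0.01],[0,0,0,0,0,0,0.01],[0,0,0,0,0,0,0.01],[0,0,0,0,0,0,0.01],[0,0,0,0,0,0,0.01],[0,0,0,0,0,0,0.01],[0,0,0,0,0,0,0.01]]' 40
```

```text
t: 3.92
position: [0.4292, -0.2099, 0.0389]
orientation: [-0.044, 0.999, -0.0, 0.001]
contact_force: [0.6, 0.4, 0.5]
opening: 0.588
grasp_force: 0.0
t: 4.58
position: [0.4292, -0.2103, 0.039]
orientation: [-0.043, 0.999, -0.001, 0.001]
contact_force: [0.8, 0.3, 6.2]
opening: 0.247
grasp_force: 39.1
```

```bash
python3 -m handwheel '[[0,0,-0.01,0,0,0,0.01],[0,0,-0.04,0,0,0,0.01],[0,0,-0.08,0,0,0,0.01],[0,0,-0.12,0,0,0,0.01],[0,0,-0.14,0,0,0,0.01],[0,0,-0.14,0,0,0,0.01],[0,0,-0.14,0,0,0,0.01],[0,0,-0.14,0,0,0,0.01]]' 40
python3 - <<'E'
from h import *
st();print(delta((.551,.115,.18),np.radians(94)),delta((.545,.05,.18),np.radians(94)))
E
```

```text
t: 5.25
position: [0.4273, -0.2092, 0.1766]
orientation: [-0.043, 0.999, 0.001, -0.001]
contact_force: [-0.4, 0.3, -1.7]
opening: 0.252
grasp_force: 39.4
t 5.25 p [ 0.4273 -0.2092  0.1766] yaw 95.0 z [-0.002  0.001 -1.   ] F [-0.4  0.3 -1.7] op 0.252 g 39.4 j [-0.46  0.24 -0.18  1.16  0.   -0.54]
[array([-151.3,  312.2,   -3.3]), array([ 0.1, -0.1,  1. ])] [array([-139.7,  248. ,   -3.4]), array([ 0.1, -0.1,  1. ])]
```

```bash
python3 -m handwheel '[[-0.138,0.238,-0.003,0,0,1,0.01],[-0.138,0.238,-0.003,0,0,1,0.01],[-0.138,0.238,-0.003,0,0,1,0.01],[-0.138,0.238,-0.003,0,0,1,0.01],[-0.138,0.238,-0.003,0,0,1,0.01],[-0.138,0.238,-0.003,0,0,1,0.01],[-0.138,0.238,-0.003,0,0,1,0.01],[-0.138,0.238,-0.003,0,0,1,0.01]]' 40; sleep 0;python3 look.py w3 .041
```

```text
t: 5.92
position: [0.5457, 0.0442, 0.178]
orientation: [-0.038, 0.999, 0.001, -0.002]
contact_force: [1.2, -0.6, -1.0]
opening: 0.255
grasp_force: 39.5
t 5.92 p [0.5457 0.0442 0.178 ] yaw 94.4 z [-0.003  0.002 -1.   ] F [ 1.2 -0.6 -1. ] op 0.255 g 39.5 j [0.08 0.37 0.02 1.22 0.   0.  ]
(361.0, 216.9) 15.1 [348, 202, 29, 31, 489] [0.5515 0.1161 0.041 ]
(27.0, 243.0) 17.1 [10, 231, 35, 29, 540] [ 0.5965 -0.1666  0.041 ]
(276.5, 275.5) 19.5 [257, 268, 40, 9, 264] [0.6119 0.0496 0.041 ]
(537.0, 399.0) 0.0 [537, 399, 1, 1, 1] [0.7341 0.3269 0.041 ]
```

View pics/w3.png

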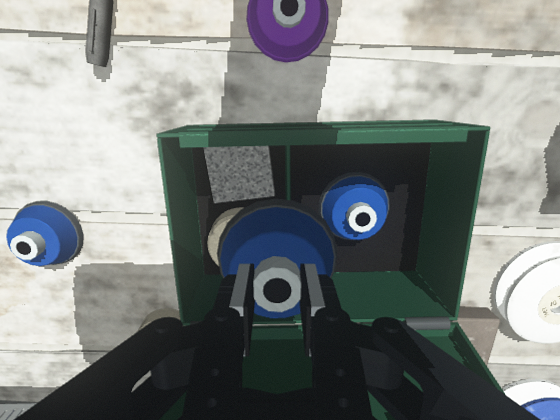

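Run:
```python
from h import *
P,Q=tool();w=camera_info("wrist");print("held",ray("wrist",(277,290),P[2]-.003,w)-P)
print(delta((.5515,.116,.10),np.radians(94)),delta((.5515,.116,.055),np.radians(94)))
```

```text
held [-0.00017823  0.00020018 -0.003     ]
[array([-12.9,  73.4,  77.9]), array([ 0. , -0.3,  0.2])] [array([-13.1,  73.4, 122.9]), array([ 0. , -0.3,  0.2])]
```

```bash
python3 -m handwheel '[[-0.006,0.037,0,0,0,0,0.01],[-0.01,0.06,0,0,0,0,0.01],[-0.012,0.073,0,0,0,0,0.01],[-0.012,0.073,0.02,0,0,0,0.01],[-0.012,0.073,0.05,0,0,0,0.01],[-0.012,0.073,0.075,0,0,0,0.01],[-0.012,0.073,0.085,0,0,0,0.01],[-0.012,0.073,0.085,0,0,0,0.01]]' 40;  python3 - <<'E'
from h import *
st();print(delta((.5515,.116,.06),np.radians(94)))
E
```

```text
t: 6.63
position: [0.5487, 0.1113, 0.0921]
orientation: [-0.034, 0.999, -0.001, -0.004]
contact_force: [-0.5, -0.5, -1.5]
opening: 0.25
grasp_force: 39.7
t 6.63 p [0.5487 0.1113 0.0921] yaw 93.9 z [-0.009 -0.002 -1.   ] F [-0.5 -0.5 -1.5] op 0.25 g 39.7 j [ 0.2   0.47 -0.07  1.04 -0.    0.13]
[array([-3.4,  4.6, 32.1]), array([-0.1, -0.5, -0.1])]
```

```bash
python3 -m handwheel '[[-0.003,0.003,0,0,-0.4,0,0.01],[-0.003,0.003,0.005,0,-0.4,0,0.01],[-0.003,0.003,0.01,0,-0.4,0,0.01],[-0.003,0.003,0.015,0,-0.4,0,0.01],[-0.003,0.003,0.018,0,-0.4,0,0.01],[-0.003,0.003,0.018,0,-0.4,0,0.01],[-0.003,0.003,0.018,0,-0.4,0,0.01],[-0.003,0.003,0.018,0,-0.4,0,0.01]]' 40;  python3 - <<'E'
from h import *
st();print(delta((.5515,.116,.06),np.radians(94)))
E
```

```text
t: 7.3
position: [0.555, 0.1163, 0.0782]
orientation: [-0.035, 0.999, 0.0, 0.004]
contact_force: [-0.2, -0.2, -0.3]
opening: 0.251
grasp_force: 39.7
t 7.3 p [0.555  0.1163 0.0782] yaw 94.0 z [ 0.007  0.001 -1.   ] F [-0.2 -0.2 -0.3] op 0.251 g 39.7 j [ 0.21  0.49 -0.08  0.99 -0.    0.14]
[array([ 3.7, -0. , 18.2]), array([ 0. ,  0.4, -0. ])]
```

```bash
python3 -m handwheel '[[0.002,0,0.003,0,0.3,0,0.01],[0.003,0,0.006,0,0.3,0,0.01],[0.003,0,0.009,0,0.3,0,0.01],[0.003,0,0.012,0,0.3,0,0.01],[0.003,0,0.015,0,0.3,0,0.01],[0.003,0,0.017,0,0.3,0,0.01],[0.003,0,0.017,0,0.3,0,0.01],[0.003,0,0.017,0,0.3,0,0.01]]' 40;  python3 - <<'E'
from h import *
st();print(delta((.5515,.116,.06),np.radians(94)))
E
```

```text
t: 7.97
position: [0.5519, 0.116, 0.0608]
orientation: [-0.035, 0.999, -0.0, 0.001]
contact_force: [-0.9, 0.4, -1.3]
opening: 0.252
grasp_force: 39.7
t 7.97 p [0.5519 0.116  0.0608] yaw 94.0 z [ 0.001  0.    -1.   ] F [-0.9  0.4 -1.3] op 0.252 g 39.7 j [ 0.21  0.5  -0.11  0.96 -0.    0.14]
[array([0.4, 0. , 0.8]), array([-0. ,  0.1, -0. ])]
```

```bash
python3 -m handwheel '[[0,0,0.001,0,0,0,0.01],[0,0,0.002,0,0,0,0.01],[0,0,0.002,0,0,0,0.01],[0,0,0.002,0,0,0,0.045],[0,0,0.001,0,0,0,0.045],[0,0,0,0,0,0,0.045],[0,0,-0.002,0,0,0,0.045],[0,0,-0.002,0,0,0,0.045]]' 40; python3 -m handwheel '[[0,0,-0.01,0,0,0,0.045],[0,0,-0.04,0,0,0,0.045],[0,0,-0.08,0,0,0,0.045],[0,0,-0.11,0,0,0,0.045],[0,-0.03,-0.11,0,0,0,0.045],[0,-0.06,-0.11,0,0,0,0.045],[0,-0.1,-0.11,0,0,0,0.045],[0,-0.1,-0.11,0,0,0,0.045]]'; python3 look.py w4 .057
python3 - <<'E'
from h import *
print(delta((.5985,-.168,.16),np.radians(94)))
E
```

```text
t: 8.63
position: [0.5523, 0.1161, 0.0634]
orientation: [-0.035, 0.999, 0.0, 0.001]
contact_force: [0.1, 0.8, -0.4]
opening: 0.529
grasp_force: 0.0
t: 9.3
position: [0.5592, 0.0105, 0.1742]
orientation: [-0.031, 1.0, -0.002, 0.002]
contact_force: [-0.2, 1.0, -0.5]
opening: 0.525
grasp_force: 0.0
t 9.3 p [0.5592 0.0105 0.1742] yaw 93.6 z [ 0.003 -0.003 -1.   ] F [-0.2  1.  -0.5] op 0.525 g 0.0 j [ 0.02  0.39  0.04  1.21 -0.   -0.04]
(412.6, 208.0) 16.9 [399, 193, 31, 32, 574] [0.5505 0.1145 0.057 ]
(63.5, 235.7) 16.7 [47, 222, 34, 30, 554] [ 0.5909 -0.1573  0.057 ]
[array([ -27.8, -183.2,   14.1]), array([-0. ,  0.2, -0.3])]
```

View pics/w4.png

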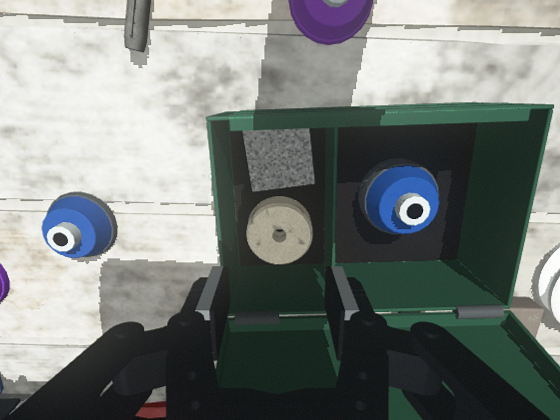

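```bash
python3 -m handwheel '[[-0.03,-0.176,0.02,0,0,0,0.05],[-0.03,-0.176,0.02,0,0,0,0.05],[-0.03,-0.176,0.02,0,0,0,0.05],[-0.03,-0.176,0.02,0,0,0,0.05],[-0.03,-0.176,0.02,0,0,0,0.05],[-0.03,-0.176,0.02,0,0,0,0.05],[-0.03,-0.176,0.02,0,0,0,0.05],[-0.03,-0.176,0.02,0,0,0,0.05]]' ; python3 look.py w5 .036
python3 - <<'E'
from h import *
print(delta((.5985,-.168,.038),np.radians(94)))
E
```

```text
t: 10.02
position: [0.6008, -0.1557, 0.1532]
orientation: [-0.035, 0.999, 0.0, 0.001]
contact_force: [-0.3, -0.2, -0.2]
opening: 0.584
grasp_force: 0.0
t 10.02 p [ 0.6008 -0.1557  0.1532] yaw 94.1 z [ 0.001  0.001 -1.   ] F [-0.3 -0.2 -0.2] op 0.584 g 0.0 j [-0.25  0.53  0.19  1.24  0.   -0.32]
(56.5, 90.5) 19.3 [40, 73, 34, 36, 632] [ 0.5242 -0.3129  0.036 ]
(251.6, 212.6) 15.0 [237, 199, 30, 28, 463] [ 0.6035 -0.1747  0.036 ]
[array([  3.4, -12.5, 115.3]), array([0. , 0.1, 0.1])]
```

```bash
python3 -m handwheel '[[-0.002,-0.018,0.02,0,0,0,0.05],[-0.002,-0.018,0.05,0,0,0,0.05],[-0.002,-0.018,0.065,0,0,0,0.05],[-0.002,-0.018,0.065,0,0,0,0.05],[-0.002,-0.018,0.065,0,0,0,0.05],[-0.002,-0.018,0.065,0,0,0,0.05],[-0.002,-0.018,0.065,0,0,0,0.05],[-0.002,-0.018,0.065,0,0,0,0.05]]' ; python3 look.py w6 .036
python3 - <<'E'
from h import *
print(delta((.602,-.174,.038),np.radians(94)))
E
```

```text
t: 10.73
position: [0.6055, -0.1749, 0.09]
orientation: [-0.035, 0.999, -0.0, 0.002]
contact_force: [0.5, -0.3, 0.2]
opening: 0.588
grasp_force: 0.0
t 10.73 p [ 0.6055 -0.1749  0.09  ] yaw 94.0 z [ 0.005 -0.001 -1.   ] F [ 0.5 -0.3  0.2] op 0.588 g 0.0 j [-0.28  0.59  0.13  1.1   0.   -0.35]
(16.5, 80.5) 26.5 [0, 56, 41, 49, 998] [ 0.5241 -0.3133  0.036 ]
(276.7, 241.3) 19.2 [258, 224, 38, 35, 710] [ 0.6037 -0.1749  0.036 ]
[array([ 3.4,  1.2, 51.7]), array([-0.1,  0.3,  0. ])]
```

```bash
python3 -m handwheel '[[0.001,0,0.02,0,0,0,0.05],[0.001,0,0.035,0,0,0,0.05],[0.001,0,0.045,0,0,0,0.05],[0.001,0,0.051,0,0,0,0.05],[0.001,0,0.051,0,0,0,0.05],[0.001,0,0.051,0,0,0,0.05],[0.001,0,0.051,0,0,0,0.02],[0.001,0,0.051,0,0,0,0.01]]' 40; python3 -m handwheel '[[0,0,0,0,0,0,0.01],[0,0,0,0,0,0,0.01],[0,0,0,0,0,0,0.01],[0,0,0,0,0,0,0.01],[0,0,-0.01,0,0,0,0.01],[0,0,-0.04,0,0,0,0.01],[0,0,-0.08,0,0,0,0.01],[0,0,-0.12,0,0,0,0.01]]' 40
python3 - <<'E'
from h import *
st();print(delta((.5515,.116,.18),np.radians(94)))
E
```

```text
t: 11.45
position: [0.6042, -0.1754, 0.0381]
orientation: [-0.035, 0.999, -0.0, 0.002]
contact_force: [0.1, -0.6, 1.3]
opening: 0.311
grasp_force: 0.0
t: 12.12
position: [0.6011, -0.1743, 0.1563]
orientation: [-0.035, 0.999, 0.001, -0.002]
contact_force: [1.6, 0.2, -1.0]
opening: 0.249
grasp_force: 39.3
t 12.12 p [ 0.6011 -0.1743  0.1563] yaw 94.0 z [-0.004  0.002 -1.   ] F [ 1.6  0.2 -1. ] op 0.249 g 39.3 j [-0.28  0.54  0.22  1.26  0.   -0.35]
[array([ 29.4, 293.1, -22.9]), array([ 0.1, -0.2, -0. ])]
```

```bash
python3 -m handwheel '[[0.03,0,-0.02,0,0,0,0.01],[0.05,0.02,-0.023,0,0,0,0.01],[0.05,0.06,-0.023,0,0,0,0.01],[0.05,0.1,-0.023,0,0,0,0.01],[0.05,0.14,-0.023,0,0,0,0.01],[0.05,0.18,-0.023,0,0,0,0.01],[0.045,0.22,-0.023,0,0,0,0.01],[0.04,0.22,-0.023,0,0,0,0.01]]' 40
python3 - <<'E'
from h import *
st();print(delta((.551,.1155,.1),np.radians(94)))
w=camera_info("wrist");im=camera("wrist");cv2.imwrite("pics/w7.png",im[:,:,::-1])
for b in bosses(im,w,.057):print(*b)
P,_=tool();print([ (b[0],np.round(b[3]-P,4)) for b in bosses(im,w,P[2]-.003)])
E
```

```text
t: 12.78
position: [0.5462, 0.0487, 0.1798]
orientation: [-0.039, 0.999, 0.002, -0.0]
contact_force: [-0.1, -0.3, -1.1]
opening: 0.253
grasp_force: 39.6
t 12.78 p [0.5462 0.0487 0.1798] yaw 94.5 z [-0.001  0.004 -1.   ] F [-0.1 -0.3 -1.1] op 0.253 g 39.6 j [0.09 0.37 0.02 1.22 0.   0.01]
[array([-10. ,  65.9,  80.1]), array([ 0.2, -0. ,  0.5])]
(358.1, 220.3) 16.0 [345, 205, 30, 32, 533] [0.5508 0.1149 0.057 ]
(276.5, 276.0) 19.5 [257, 268, 40, 9, 263] [0.6056 0.0538 0.057 ]
(545.0, 419.0) 4.0 [541, 419, 9, 1, 9] [0.746  0.3343 0.057 ]
[((358.1, 220.3), array([-0.0379,  0.0348, -0.003 ])), ((276.5, 276.0), array([-0.0089,  0.0025, -0.003 ])), ((545.0, 419.0), array([ 0.0654,  0.1509, -0.003 ]))]
```

```bash
python3 -m handwheel '[[-0.004,0.03,0,0,0,0,0.01],[-0.008,0.055,0,0,0,0,0.01],[-0.009,0.065,0,0,0,0,0.01],[-0.009,0.065,0.03,0,0,0,0.01],[-0.009,0.065,0.06,0,0,0,0.01],[-0.009,0.065,0.07,0,0,0,0.01],[-0.009,0.065,0.07,0,0,0,0.01],[-0.009,0.065,0.07,0,0,0,0.01]]' 40; python3 -m handwheel '[[0,0,0,0,0,0,0.01],[0,0,0,0,0,0,0.01],[0,0,0,0,0,0,0.01],[0,0,0,0,0,0,0.01],[0,0,0,0,0,0,0.01],[0,0,0,0,0,0,0.01],[0,0,0,0,0,0,0.01],[0,0,0,0,0,0,0.01]]' 40;  python3 - <<'E'
from h import *
st();print(delta((.551,.1152,.076),np.radians(94)))
E
```

```text
t: 13.5
position: [0.5522, 0.1061, 0.1098]
orientation: [-0.034, 0.999, -0.0, -0.0]
contact_force: [-0.1, -0.1, -1.1]
opening: 0.257
grasp_force: 39.7
t: 14.17
position: [0.5525, 0.1071, 0.11]
orientation: [-0.035, 0.999, 0.0, 0.001]
contact_force: [-0.8, -0.4, -1.8]
opening: 0.251
grasp_force: 39.7
t 14.17 p [0.5525 0.1071 0.11  ] yaw 94.0 z [ 0.002  0.    -1.   ] F [-0.8 -0.4 -1.8] op 0.251 g 39.7 j [ 0.19  0.45 -0.05  1.07 -0.    0.12]
[array([ 1. ,  8.2, 34. ]), array([-0. ,  0.1, -0. ])]
```

```bash
python3 -m handwheel '[[0.001,0.008,0,0,0,0,0.01],[0.001,0.008,0.005,0,0,0,0.01],[0.001,0.008,0.012,0,0,0,0.01],[0.001,0.008,0.02,0,0,0,0.01],[0.001,0.008,0.027,0,0,0,0.01],[0.001,0.008,0.032,0,0,0,0.01],[0.001,0.008,0.034,0,0,0,0.01],[0.001,0.008,0.034,0,0,0,0.01]]' 40;  python3 - <<'E'
from h import *
st();print(delta((.551,.1152,.076),np.radians(94)))
E
```

```text
t: 14.83
position: [0.5508, 0.1148, 0.0755]
orientation: [-0.035, 0.999, -0.0, 0.0]
contact_force: [0.1, 0.4, -1.0]
opening: 0.257
grasp_force: 39.8
t 14.83 p [0.5508 0.1148 0.0755] yaw 94.0 z [ 0.001 -0.    -1.   ] F [ 0.1  0.4 -1. ] op 0.257 g 39.8 j [ 0.21  0.49 -0.09  0.99 -0.    0.14]
[array([-0.2,  0.4, -0.5]), array([-0. ,  0.1, -0. ])]
```

Release, lift, then go towards B at (.5241,-.3133).

```bash
python3 -m handwheel '[[0,0,0.001,0,0,0,0.01],[0,0,0.001,0,0,0,0.01],[0,0,0.001,0,0,0,0.045],[0,0,0.001,0,0,0,0.045],[0,0,0,0,0,0,0.045],[0,0,-0.002,0,0,0,0.045],[0,0,-0.004,0,0,0,0.045],[0,0,-0.004,0,0,0,0.045]]' 40; python3 -m handwheel '[[0,0,-0.01,0,0,0,0.045],[0,0,-0.04,0,0,0,0.045],[0,0,-0.08,0,0,0,0.045],[0,-0.02,-0.1,0,0,0,0.045],[0.01,-0.05,-0.1,0,0,0,0.045],[0.02,-0.08,-0.1,0,0,0,0.045],[0.02,-0.1,-0.1,0,0,0,0.045],[0.02,-0.1,-0.1,0,0,0,0.045]]'; python3 look.py w8 .073
python3 - <<'E'
from h import *
print(delta((.524,-.313,.12),np.radians(94)))
E
```

```text
t: 15.5
position: [0.5515, 0.1151, 0.0806]
orientation: [-0.035, 0.999, 0.0, 0.001]
contact_force: [0.1, -0.2, 0.7]
opening: 0.527
grasp_force: 0.0
t: 16.17
position: [0.5377, 0.0104, 0.1812]
orientation: [-0.032, 0.999, -0.001, 0.002]
contact_force: [-0.2, 0.6, 0.1]
opening: 0.526
grasp_force: 0.0
t 16.17 p [0.5377 0.0104 0.1812] yaw 93.7 z [ 0.003 -0.001 -1.   ] F [-0.2  0.6  0.1] op 0.526 g 0.0 j [ 0.02  0.35 -0.01  1.21 -0.   -0.04]
(410.0, 235.4) 17.3 [396, 220, 32, 33, 587] [0.548  0.1131 0.073 ]
[array([  35.6, -323.5,   60.9]), array([-0. ,  0.2, -0.2])]
```

```bash
python3 -m handwheel '[[0.035,-0.32,0.05,0,0,0,0.05],[0.035,-0.32,0.05,0,0,0,0.05],[0.035,-0.32,0.05,0,0,0,0.05],[0.035,-0.32,0.05,0,0,0,0.05],[0.035,-0.32,0.05,0,0,0,0.05],[0.035,-0.32,0.05,0,0,0,0.05],[0.035,-0.32,0.05,0,0,0,0.05],[0.035,-0.32,0.05,0,0,0,0.05]]' ; python3 -m handwheel '[[0,0,0.01,0,0,0,0.05],[0,0,0.01,0,0,0,0.05],[0,0,0.01,0,0,0,0.05],[0,0,0.01,0,0,0,0.05],[0,0,0.01,0,0,0,0.05],[0,0,0.01,0,0,0,0.05],[0,0,0.01,0,0,0,0.05],[0,0,0.01,0,0,0,0.05]]'; python3 look.py w9 .036
python3 - <<'E'
from h import *
print(delta((.524,-.313,.038),np.radians(94)))
E
```

```text
t: 16.88
position: [0.5255, -0.3097, 0.1297]
orientation: [-0.035, 0.999, -0.0, 0.001]
contact_force: [0.3, 0.4, -0.1]
opening: 0.583
grasp_force: 0.0
t: 17.55
position: [0.5257, -0.3072, 0.1204]
orientation: [-0.035, 0.999, -0.0, 0.001]
contact_force: [0.6, 0.0, 0.0]
opening: 0.586
grasp_force: 0.0
t 17.55 p [ 0.5257 -0.3072  0.1204] yaw 94.0 z [ 0.002 -0.    -1.   ] F [0.6 0.  0. ] op 0.586 g 0.0 j [-0.53  0.53  0.1   1.15  0.   -0.6 ]
(267.5, 223.0) 16.6 [251, 207, 34, 32, 529] [ 0.524  -0.3135  0.036 ]
[array([ 2.1, -5.5, 82.3]), array([-0. ,  0.1,  0. ])]
```

```bash
python3 -m handwheel '[[0.002,-0.006,0.02,0,0,0,0.05],[0.002,-0.006,0.04,0,0,0,0.05],[0.002,-0.006,0.06,0,0,0,0.05],[0.002,-0.006,0.075,0,0,0,0.05],[0.002,-0.006,0.082,0,0,0,0.05],[0.002,-0.006,0.082,0,0,0,0.05],[0.002,-0.006,0.082,0,0,0,0.05],[0.002,-0.006,0.082,0,0,0,0.03]]' 40; python3 -m handwheel '[[0,0,0,0,0,0,0.01],[0,0,0,0,0,0,0.01],[0,0,0,0,0,0,0.01],[0,0,0,0,0,0,0.01],[0,0,0,0,0,0,0.01],[0,0,-0.02,0,0,0,0.01],[0,0,-0.06,0,0,0,0.01],[0,0,-0.1,0,0,0,0.01]]' 40; python3 -m handwheel '[[0,0.02,-0.04,0,0,0,0.01],[0,0.06,-0.05,0,0,0,0.01],[0,0.1,-0.05,0,0,0,0.01],[0,0.14,-0.05,0,0,0,0.01],[0,0.18,-0.05,0,0,0,0.01],[0,0.22,-0.05,0,0,0,0.01],[0,0.26,-0.05,0,0,0,0.01],[0,0.26,-0.05,0,0,0,0.01]]' 40
python3 - <<'E'
from h import *
st();print(delta((.545,.04,.19),np.radians(94)))
E
```

```text
t: 18.27
position: [0.5247, -0.3145, 0.0392]
orientation: [-0.035, 0.999, -0.001, 0.002]
contact_force: [0.1, 0.4, 0.5]
opening: 0.459
grasp_force: 0.0
t: 18.93
position: [0.5215, -0.3127, 0.1362]
orientation: [-0.035, 0.999, 0.002, -0.002]
contact_force: [0.9, -1.2, -0.5]
opening: 0.25
grasp_force: 39.3
t: 19.6
position: [0.5039, -0.048, 0.1875]
orientation: [-0.039, 0.999, 0.002, -0.0]
contact_force: [0.0, -1.4, -1.7]
opening: 0.251
grasp_force: 39.6
t 19.6 p [ 0.5039 -0.048   0.1875] yaw 94.5 z [-0.     0.004 -1.   ] F [ 0.  -1.4 -1.7] op 0.251 g 39.6 j [-0.1   0.28 -0.08  1.2   0.   -0.18]
[array([-47.8,  84.6,  -2.2]), array([ 0.2, -0. ,  0.5])]
```

```bash
python3 -m handwheel '[[-0.02,0.03,0,0,0,0,0.01],[-0.04,0.06,0,0,0,0,0.01],[-0.047,0.085,0,0,0,0,0.01],[-0.047,0.085,0,0,0,0,0.01],[-0.047,0.085,0,0,0,0,0.01],[-0.047,0.085,0,0,0,0,0.01],[-0.047,0.085,0,0,0,0,0.01],[-0.047,0.085,0,0,0,0,0.01]]' 40
python3 - <<'E'
from h import *
st()
w=camera_info("wrist");im=camera("wrist");cv2.imwrite("pics/w10.png",im[:,:,::-1])
for b in bosses(im,w,.073):print(*b)
print(delta((.55,.1145,.092),np.radians(94)))
E
```

```text
t: 20.27
position: [0.546, 0.0323, 0.1878]
orientation: [-0.034, 0.999, -0.0, 0.001]
contact_force: [-0.0, -0.6, -1.3]
opening: 0.251
grasp_force: 39.7
t 20.27 p [0.546  0.0323 0.1878] yaw 93.9 z [ 0.001 -0.    -1.   ] F [-0.  -0.6 -1.3] op 0.251 g 39.7 j [ 0.06  0.36  0.03  1.24 -0.   -0.01]
(380.9, 221.7) 16.8 [367, 207, 31, 32, 574] [0.5486 0.1134 0.073 ]
(276.0, 276.0) 21.0 [255, 266, 43, 11, 319] [0.6013 0.0356 0.073 ]
(550.5, 413.5) 6.7 [544, 412, 14, 4, 16] [0.732  0.3084 0.073 ]
[array([-9.2, 81.8, 96. ]), array([-0. ,  0.1, -0.1])]
```

View pics/w10.png

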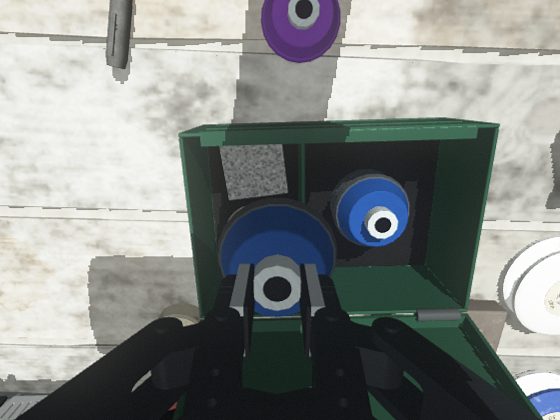

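```bash
python3 -m handwheel '[[-0.004,0.03,0,0,0,0,0.01],[-0.008,0.06,0,0,0,0,0.01],[-0.008,0.081,0,0,0,0,0.01],[-0.008,0.081,0.03,0,0,0,0.01],[-0.008,0.081,0.055,0,0,0,0.01],[-0.008,0.081,0.065,0,0,0,0.01],[-0.008,0.081,0.065,0,0,0,0.01],[-0.008,0.081,0.065,0,0,0,0.01]]' 40;  python3 - <<'E'
from h import *
st();print(delta((.5495,.114,.092),np.radians(94)))
E
```

```text
t: 20.98
position: [0.5488, 0.1141, 0.123]
orientation: [-0.034, 0.999, -0.0, 0.0]
contact_force: [-0.2, -0.3, -0.4]
opening: 0.252
grasp_force: 39.8
t 20.98 p [0.5488 0.1141 0.123 ] yaw 93.9 z [ 0.001 -0.    -1.   ] F [-0.2 -0.3 -0.4] op 0.252 g 39.8 j [ 0.21  0.44 -0.04  1.1  -0.    0.14]
[array([-0.6, -0.1, 31. ]), array([-0. ,  0. , -0.1])]
```

```bash
python3 -m handwheel '[[0,0,0.005,0,0,0,0.01],[0,0,0.012,0,0,0,0.01],[0,0,0.018,0,0,0,0.01],[0,0,0.024,0,0,0,0.01],[0,0,0.028,0,0,0,0.01],[0,0,0.031,0,0,0,0.01],[0,0,0.032,0,0,0,0.01],[0,0,0.032,0,0,0,0.01]]' 40; python3 -m handwheel '[[0,0,0,0,0,0,0.01],[0,0,0,0,0,0,0.04],[0,0,0,0,0,0,0.045],[0,0,-0.002,0,0,0,0.045],[0,0,-0.004,0,0,0,0.045],[0,0,-0.006,0,0,0,0.045],[0,0,-0.02,0,0,0,0.045],[0,0,-0.04,0,0,0,0.045]]' 40; python3 -m handwheel '[[0.01,0,-0.03,0,0,0,0.045],[0.03,0,-0.06,0,0,0,0.045],[0.05,-0.02,-0.06,0,0,0,0.045],[0.06,-0.04,-0.06,0,0,0,0.045],[0.06,-0.06,-0.06,0,0,0,0.045],[0.06,-0.06,-0.06,0,0,0,0.045],[0.06,-0.06,-0.06,0,0,0,0.045],[0.06,-0.06,-0.06,0,0,0,0.045]]'; python3 look.py w11 .089;python3 - <<'E'
from h import *
im=camera("scene");cv2.imwrite("pics/s2.png",cv2.resize(im[110:270,160:400],None,fx=3,fy=3,interpolation=cv2.INTER_CUBIC)[:,:,::-1])
camera("top");print([[(np.round(ray(c,b["xy"],z),3),round(b["confidence"],2)) for b in boxes_of(o,c)] for o,z in(("key_bow",.077),("key_hole",.04)) for c in("top","scene")])
E
```

```text
t: 21.65
position: [0.5494, 0.1148, 0.0923]
orientation: [-0.035, 0.999, -0.0, 0.002]
contact_force: [-1.7, -1.1, 6.4]
opening: 0.251
grasp_force: 40.6
t: 22.32
position: [0.5474, 0.1145, 0.1295]
orientation: [-0.035, 0.999, -0.0, -0.001]
contact_force: [0.6, 0.6, 0.2]
opening: 0.524
grasp_force: 0.0
t: 22.98
position: [0.4934, 0.0511, 0.191]
orientation: [-0.035, 0.999, 0.0, 0.001]
contact_force: [0.2, -0.7, 0.1]
opening: 0.527
grasp_force: 0.0
t 22.98 p [0.4934 0.0511 0.191 ] yaw 94.0 z [ 0.002  0.001 -1.   ] F [ 0.2 -0.7  0.1] op 0.527 g 0.0 j [ 0.1   0.26 -0.11  1.2   0.    0.03]
(354.8, 280.8) 15.2 [344, 269, 24, 24, 217] [0.5415 0.1156 0.089 ]
[[(array([0.469, 0.325, 0.077]), 0.44)], [], [(array([0.459, 0.353, 0.04 ]), 0.86), (array([0.73 , 0.012, 0.04 ]), 0.53)], [(array([0.456, 0.313, 0.04 ]), 0.59)]]
```

View pics/s2.png

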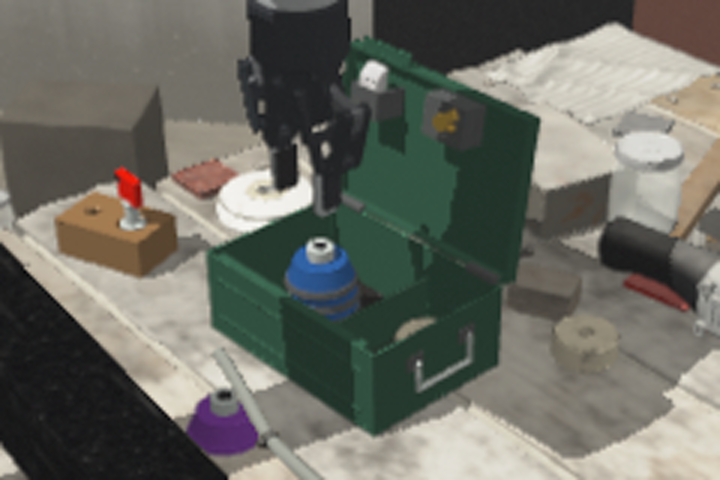

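Run:
```python
import cv2
im=cv2.imread("pics/w11.png");cv2.imwrite("pics/w11c.png",cv2.resize(im[160:360,200:460],None,fx=3,fy=3,interpolation=cv2.INTER_CUBIC))
```

```text
(no output)
```

View pics/w11c.png

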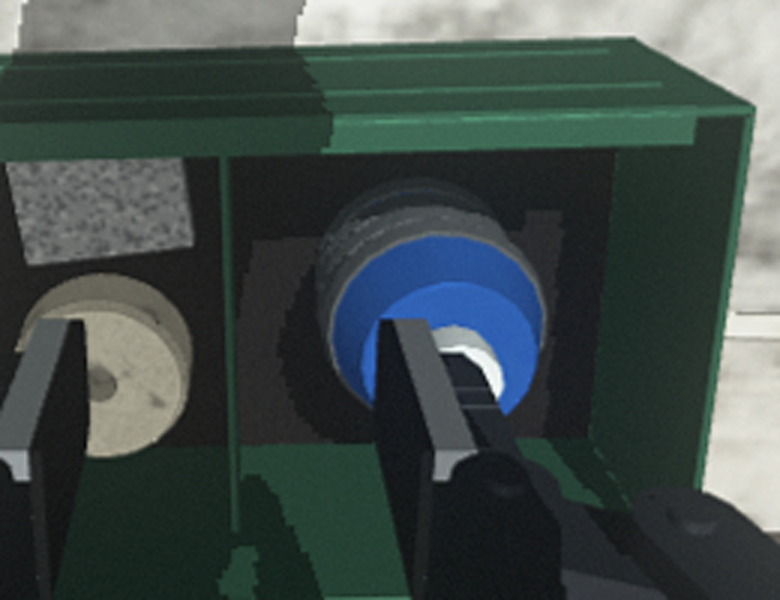

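```bash
python3 -m handwheel '[[0,0,-0.04,0,0,0,0.03],[0,0,-0.08,0,0,0,0.0],[0,0,-0.115,0,0,0,0.0],[-0.04,0.01,-0.115,0,0,0,0.0],[-0.08,0.02,-0.115,0,0,0,0.0],[-0.12,0.025,-0.115,0,0,0,0.0],[-0.16,0.025,-0.115,0,0,0,0.0],[-0.195,0.025,-0.115,0,0,0,0.0]]' 40
python3 - <<'E'
from h import *
st();w=camera_info("wrist");im=camera("wrist");cv2.imwrite("pics/w12.png",im[:,:,::-1])
print(delta((.690,.09,.30),np.radians(94)))
for n in("lock_mouth","lid","lid_edge"):
    print(n,[(np.round(b["xy"]),round(b["confidence"],2),np.round(ray("wrist",b["xy"],.232,w),3)) for b in boxes_of(n,"wrist")])
E
```

```text
t: 24.0
position: [0.6875, 0.0903, 0.3058]
orientation: [-0.035, 0.999, 0.0, 0.001]
contact_force: [1.5, -0.1, 0.6]
opening: 0.0
grasp_force: 0.0
t 24.0 p [0.6875 0.0903 0.3058] yaw 94.1 z [ 0.002  0.    -1.   ] F [ 1.5 -0.1  0.6] op 0.0 g 0.0 j [ 0.13  0.67  0.84  1.74 -0.    0.06]
[array([ 4.8, -0.1, -1.5]), array([-0.,  0.,  0.])]
lock_mouth [(array([277., 164.]), 0.18, array([0.643, 0.087, 0.232]))]
lid []
lid_edge [(array([275., 165.]), 0.64, array([0.644, 0.086, 0.232]))]
```

View pics/w12.png

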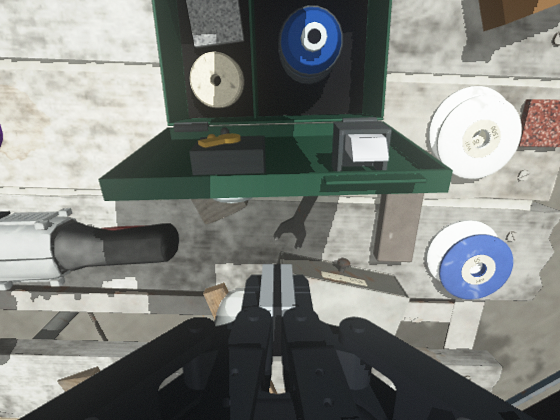

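Run:
```python
from h import *
for uv in((277,177),(277,195),(227,160),(103,195),(450,190)):print(uv,np.round(ray("wrist",uv,.232),4))
```

```text
(277, 177) [0.6489 0.0873 0.232 ]
(277, 195) [0.6602 0.088  0.232 ]
(227, 160) [0.6407 0.0568 0.232 ]
(103, 195) [ 0.6676 -0.0189  0.232 ]
(450, 190) [0.6496 0.1938 0.232 ]
```

```bash
python3 -m handwheel '[[0,0,0.02,0,0,0,0],[0,0,0.04,0,0,0,0],[0,0,0.06,0,0,0,0],[0,0,0.073,0,0,0,0],[0,0,0.073,0,0,0,0],[0.005,0,0.073,0,0,0,0],[0.01,0,0.073,0,0,0,0],[0.015,0,0.073,0,0,0,0]]' 40
python3 - <<'E'
from h import *
st()
E
```

```text
t: 24.87
position: [0.6725, 0.0883, 0.2364]
orientation: [-0.035, 0.999, 0.0, 0.005]
contact_force: [6.1, 0.3, 2.5]
opening: 0.001
grasp_force: 3.3
t 24.87 p [0.6725 0.0883 0.2364] yaw 94.0 z [ 0.01   0.001 -1.   ] F [6.1 0.3 2.5] op 0.001 g 3.3 j [ 0.13  0.61  0.55  1.5  -0.    0.06]
```

```bash
python3 -m handwheel '[[0.019,0,0,0,0,0,0],[0.038,0,0,0,0,0,0],[0.057,0,0.002,0,0,0,0],[0.074,0,0.006,0,0,0,0],[0.092,0,0.014,0,0,0,0],[0.107,0,0.0225,0,0,0,0],[0.123,0,0.034,0,0,0,0],[0.123,0,0.034,0,0,0,0]]' 40
python3 - <<'E'
from h import *
st();im=camera("scene");cv2.imwrite("pics/s3.png",cv2.resize(im[110:270,160:400],None,fx=3,fy=3,interpolation=cv2.INTER_CUBIC)[:,:,::-1])
E
```

```text
t: 25.53
position: [0.5444, 0.0792, 0.1992]
orientation: [-0.035, 0.999, -0.0, -0.0]
contact_force: [-1.6, 1.0, -0.0]
opening: -0.0
grasp_force: 0.0
t 25.53 p [0.5444 0.0792 0.1992] yaw 94.0 z [-0.001 -0.    -1.   ] F [-1.6  1.  -0. ] op -0.0 g 0.0 j [ 0.14  0.36  0.06  1.27 -0.    0.08]
```

View pics/s3.png

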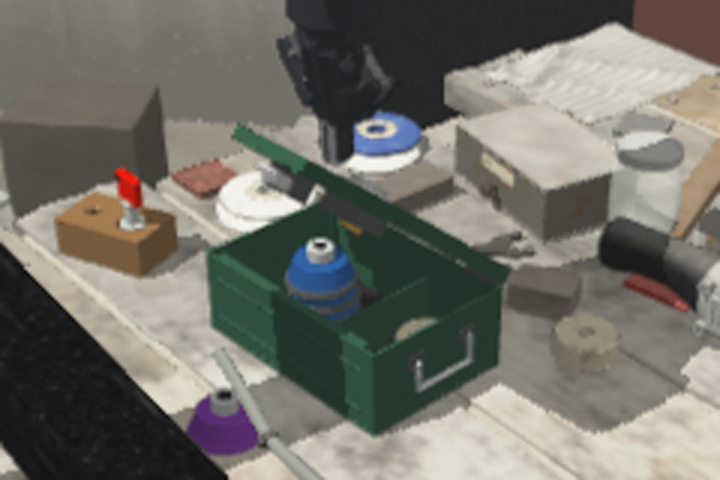

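```bash
python3 -m handwheel '[[0.012,0,0.012,0,0,0,0],[0.024,0,0.027,0,0,0,0],[0.033,0,0.042,0,0,0,0],[0.038,0,0.055,0,0,0,0],[0.042,0,0.065,0,0,0,0],[0.044,0,0.075,0,0,0,0],[0.044,0,0.08,0,0,0,0],[0.044,0,0.083,0,0,0,0]]' 40; python3 -m handwheel '[[0,0,0.002,0,0,0,0],[0,0,0.003,0,0,0,0],[0,0,0.004,0,0,0,0],[0,0,0.005,0,0,0,0],[0,0,0.006,0,0,0,0],[0,0,0.007,0,0,0,0],[0,0,0.008,0,0,0,0],[0,0,0.009,0,0,0,0]]' 40
```

```text
t: 26.25
position: [0.5048, 0.0768, 0.1174]
orientation: [-0.035, 0.999, 0.0, 0.001]
contact_force: [-8.5, -0.6, 17.2]
opening: 0.001
grasp_force: 8.2
t: 26.92
position: [0.5061, 0.0769, 0.1089]
orientation: [-0.035, 0.999, 0.0, 0.002]
contact_force: [-5.1, -0.7, 19.6]
opening: -0.001
grasp_force: 9.8
```

```bash
python3 -m handwheel '[[0,0,0.001,0,0,0,0],[0,0,0.002,0,0,0,0],[0,0,0.003,0,0,0,0],[0,0,0.003,0,0,0,0],[0,0,0.003,0,0,0,0],[0,0,0.003,0,0,0,0],[0,0,0.003,0,0,0,0],[0,0,0.003,0,0,0,0]]' 40
```

```text
t: 27.58
position: [0.5061, 0.0769, 0.1089]
orientation: [-0.035, 0.999, 0.0, 0.004]
contact_force: [-10.0, -1.3, 31.1]
opening: 0.003
grasp_force: 15.0
```

```bash
python3 -m handwheel '[[0,0,-0.01,0,0,0,0],[0,0,-0.04,0,0,0,0],[0,0,-0.08,0,0,0,0],[0,0,-0.12,0,0,0,0],[0,0,-0.12,0,0,0,0.03],[0,0,-0.12,0,0,0,0.05],[0,0,-0.12,0,0,0,0.05],[0,0,-0.12,0,0,0,0.05]]' 40
python3 - <<'E'
from h import *
st();w=camera_info("wrist");im=camera("wrist");cv2.imwrite("pics/w13.png",im[:,:,::-1])
for n in("lock_mouth","key_bow","key_hole"):
    print(n,[(np.round(b["xy"]),round(b["confidence"],2),np.round(ray("wrist",b["xy"],.106,w),4)) for b in boxes_of(n,"wrist")])
camera("top");print([(np.round(b["xy"]),round(b["confidence"],2),np.round(ray("top",b["xy"],.106),4)) for b in boxes_of("lock_mouth","top")])
E
```

```text
t: 28.25
position: [0.5036, 0.0765, 0.2223]
orientation: [-0.035, 0.999, -0.0, -0.001]
contact_force: [-0.2, 0.4, -0.5]
opening: 0.561
grasp_force: 0.0
t 28.25 p [0.5036 0.0765 0.2223] yaw 94.0 z [-0.001 -0.    -1.   ] F [-0.2  0.4 -0.5] op 0.561 g 0.0 j [ 0.15  0.27 -0.01  1.29 -0.    0.08]
lock_mouth [(array([274., 239.]), 0.73, array([0.5266, 0.0759, 0.106 ]))]
key_bow [(array([546., 176.]), 0.64, array([0.4621, 0.2749, 0.106 ]))]
key_hole [(array([520., 169.]), 0.6, array([0.458 , 0.2542, 0.106 ])), (array([144., 323.]), 0.43, array([ 0.6126, -0.0308,  0.106 ]))]
[(array([279., 206.]), 0.82, array([ 0.5665, -0.0055,  0.106 ]))]
```

View pics/w13.png

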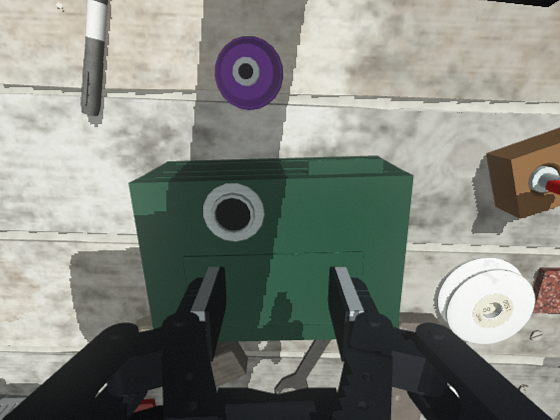

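```bash
cat >> h.py <<'E'
def lockfit(im,info,guess=None,z=.106):
    """dark mouth disc inside light grey ring"""
    h=cv2.cvtColor(im,cv2.COLOR_RGB2HSV)
    ring=((h[:,:,1]<50)&(h[:,:,2]>90)).astype(np.uint8);out=[]
    cs,hi=cv2.findContours(ring,cv2.RETR_CCOMP,cv2.CHAIN_APPROX_NONE)
    for c,q in zip(cs,hi[0] if hi is not None else []):
        if q[3]>=0 and len(c)>30:
            e=cv2.fitEllipse(c);a,b=e[1]
            if b<90 and a/b>.75: out.append((np.round(e[0],1),np.round(e[1],1),np.round(ray(None,e[0],z,info),4)))
    return out
def redfit(im,info,z,amin=40):
    h=cv2.cvtColor(im,cv2.COLOR_RGB2HSV);m=cv2.inRange(h,(0,150,90),(8,255,255))|cv2.inRange(h,(173,150,90),(180,255,255))
    n,l,s,c=cv2.connectedComponentsWithStats(m);out=[]
    for k in range(1,n):
        if s[k,4]>amin:
            r=cv2.minAreaRect(np.argwhere(l==k)[:,::-1].astype(np.float32));bx=cv2.boxPoints(r)
            L=[np.linalg.norm(bx[1]-bx[0]),np.linalg.norm(bx[2]-bx[1])]
            a,b=((bx[0]+bx[3])/2,(bx[1]+bx[2])/2) if L[0]>L[1] else ((bx[0]+bx[1])/2,(bx[2]+bx[3])/2)
            A,B=ray(None,a,z,info),ray(None,b,z,info)
            out.append((np.round(r[0],1),np.round(r[1],1),int(s[k,4]),np.round((A+B)[:2]/2,4),round(float(np.degrees(np.arctan2(*(B-A)[1::-1]))%180),1),round(float(np.linalg.norm(B-A)),4)))
    return out
E
python3 - <<'E'
from h import *
im=cv2.imread("pics/w13.png")[:,:,::-1].copy();w=camera_info("wrist")
for q in lockfit(im,w):print("lock",*q)
for q in redfit(im,w,.092):print("red",*q)
for c in("top","scene"):
    i=camera_info(c);im=camera(c)
    for q in redfit(im,i,.085,15):print(c,*q)
print(ray("scene",(190,158),0),ray("scene",(180,190),0))
E
```

```text
lock [232.1 214.5] [34.8 36.9] [0.509  0.0425 0.106 ]
lock [245.3  70.7] [15.9 17.1] [0.4053 0.0486 0.106 ]
lock [483.7 212.4] [16.2 18.2] [0.4939 0.2366 0.106 ]
lock [249.7  73.7] [69.  79.7] [0.407  0.0516 0.106 ]
red [552.5 187. ] [14. 13.] 147 [0.4732 0.2951] 18.5 0.0119
top [416.6 131.3] [ 3.  15.1] 39 [ 0.7392 -0.3333] 99.2 0.0358
top [135. 251.] [ 4. 16.] 70 [0.4735 0.3272] 88.6 0.0366
scene [202.9 171.9] [13.3  7. ] 76 [0.4722 0.3168] 67.7 0.0788
scene [453.  247.5] [17.4  2.2] 35 [ 0.7444 -0.3319] 93.1 0.0393
[0.55381877 0.57009073 0.        ] [0.43102651 0.39964432 0.        ]
```

```bash
python3 - <<'E'
from h import *
print(delta((.4735,.325,.18),np.radians(130)))
E
python3 -m handwheel '[[0.008,0.04,0,0,0,-7,0.05],[0.008,0.08,0,0,0,-14,0.05],[0.008,0.12,0,0,0,-21,0.05],[0.008,0.16,0,0,0,-28,0.05],[0.008,0.2,0,0,0,-35,0.05],[0.008,0.23,0,0,0,-42,0.05],[0.008,0.23,0,0,0,-49,0.05],[0.008,0.23,0,0,0,-55,0.05]]' 40
python3 - <<'E'
from h import *
st();print(delta((.4735,.325,.18),np.radians(178.6)))
E
```

```text
[array([ 13.4, 249.9,  43.4]), array([ -0.,   0., -36.])]
t: 29.32
position: [0.4797, 0.3079, 0.2233]
orientation: [-0.496, 0.868, -0.0, 0.001]
contact_force: [1.0, -1.1, 0.3]
opening: 0.586
grasp_force: 0.0
t 29.32 p [0.4797 0.3079 0.2233] yaw 149.5 z [ 0.001 -0.    -1.   ] F [ 1.  -1.1  0.3] op 0.586 g 0.0 j [ 0.57  0.39  0.16  1.34 -0.   -0.47]
[array([-11.6,  14.1,  43.3]), array([ -0.1,   0. , -29.1])]
```

```bash
python3 -m handwheel '[[-0.003,0.003,0.01,0,0,-7,0.06],[-0.006,0.007,0.02,0,0,-14,0.06],[-0.009,0.01,0.03,0,0,-21,0.06],[-0.012,0.014,0.04,0,0,-28,0.06],[-0.012,0.014,0.043,0,0,-29,0.06],[-0.012,0.014,0.043,0,0,-29,0.06],[-0.012,0.014,0.043,0,0,-29,0.06],[-0.012,0.014,0.043,0,0,-29,0.06]]' 40
python3 - <<'E'
from h import *
st();w=camera_info("wrist");im=camera("wrist");cv2.imwrite("pics/w14.png",im[:,:,::-1])
for q in redfit(im,w,.092):print("red",*q)
for n in("key_bow","key_hole"):
    print(n,[(np.round(b["xy"]),round(b["confidence"],2),np.round(ray("wrist",b["xy"],.077 if n=="key_bow" else .04,w),4)) for b in masks_of(n,"wrist")])
print(delta((.4735,.325,.085),np.radians(178.6)))
E
```

```text
t: 29.98
position: [0.4751, 0.323, 0.1816]
orientation: [-0.694, 0.72, -0.001, 0.001]
contact_force: [-0.6, 0.5, -0.6]
opening: 0.7
grasp_force: 0.0
t 29.98 p [0.4751 0.323  0.1816] yaw 177.9 z [ 0.003  0.001 -1.   ] F [-0.6  0.5 -0.6] op 0.7 g 0.0 j [ 0.6   0.42  0.09  1.25 -0.   -0.94]
red [284.6 254.3] [55.8 13.9] 583 [0.4703 0.348 ] 92.8 0.0442
key_bow [(array([285., 238.]), 0.57, array([0.4693, 0.341 , 0.077 ]))]
key_hole [(array([294., 242.]), 0.57, array([0.4614, 0.3608, 0.04  ]))]
[array([-1.8,  2. , 96.6]), array([-0.2,  0.1, -0.7])]
```

View pics/w14.png

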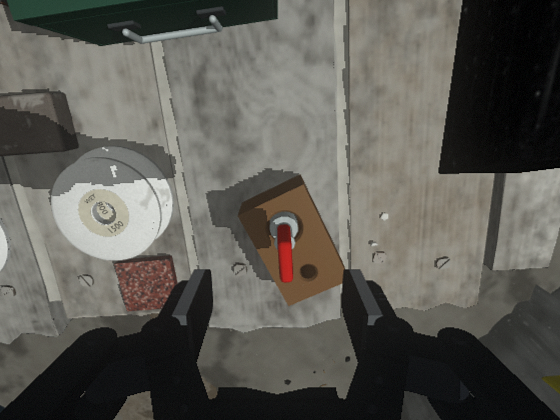

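Run:
```python
from h import *
w=camera_info("wrist")
im=cv2.imread("pics/w14.png")[:,:,::-1].copy();h=cv2.cvtColor(im,cv2.COLOR_RGB2HSV)
sub=im[205:290:4,262:310:3].astype(int)
m=cv2.inRange(h,(0,150,90),(8,255,255))|cv2.inRange(h,(173,150,90),(180,255,255))
for r in range(216,290,5):
    c=np.where(m[r,260:310])[0]+260;print(r,(c.min(),c.max(),h[r,c,2].mean().round()) if len(c) else None,end=' ')
g=((h[:,:,1]<60)&(h[:,:,2]>120)).astype(np.uint8);g2=np.zeros_like(g);g2[205:250,262:310]=g[205:250,262:310]
p=np.argwhere(g2)[:,::-1];print("\nring bbox",p.min(0),p.max(0))
for uv in((284,228),):print("hole",np.round(ray("wrist",uv,.04,w),4))
print("far top",np.round(ray("wrist",(286,283),.092,w),4))
for P in((.470,.330,.092),(.470,.348,.092),(.47,.312,.092),(.47,.312,.062)):print(P,np.round(proj("wrist",P,w),1))
```

```text
216 None 221 None 226 (np.int64(288), np.int64(288), np.float64(95.0)) 231 (np.int64(288), np.int64(289), np.float64(100.0)) 236 (np.int64(288), np.int64(290), np.float64(104.0)) 241 (np.int64(281), np.int64(290), np.float64(104.0)) 246 (np.int64(278), np.int64(290), np.float64(169.0)) 251 (np.int64(278), np.int64(291), np.float64(166.0)) 256 (np.int64(279), np.int64(291), np.float64(170.0)) 261 (np.int64(279), np.int64(292), np.float64(164.0)) 266 (np.int64(280), np.int64(292), np.float64(167.0)) 271 (np.int64(280), np.int64(292), np.float64(165.0)) 276 (np.int64(280), np.int64(292), np.float64(164.0)) 281 (np.int64(282), np.int64(291), np.float64(156.0)) 286 None 
ring bbox [273 217] [297 248]
hole [0.4699 0.3474 0.04  ]
far top [0.47   0.3708 0.092 ]
(0.47, 0.33, 0.092) [284.3 231.8]
(0.47, 0.348, 0.092) [285.1 255.1]
(0.47, 0.312, 0.092) [283.6 207.4]
(0.47, 0.312, 0.062) [282.9 195.5]
```

Run:
```python
from h import *
st();w=camera_info("wrist");im=camera("wrist")
for q in redfit(im,w,.092):print("red",*q)
for c in("top","scene"):
    i=camera_info(c);im=camera(c)
    for q in redfit(im,i,.085,15):print(c,*q)
for P in((.4735,.327,.077),(.470,.352,.077)):
    print(P,proj("top",P),proj("scene",P))
print(ray("wrist",(285.5,262.5),.092,w),ray("wrist",(284.3,246),.092,w),ray("wrist",(286.3,276),.092,w))
```

```text
t 30.13 p [0.4751 0.323  0.1816] yaw 177.9 z [ 0.003  0.001 -1.   ] F [ 0.8 -0.5  0.2] op 0.707 g 0.0 j [ 0.6   0.42  0.09  1.25 -0.   -0.94]
red [284.6 254.3] [55.8 13.8] 585 [0.4703 0.348 ] 92.7 0.0442
top [416.6 131.3] [ 2.8 15.1] 37 [ 0.7391 -0.3333] 98.3 0.0358
top [130. 253.] [2. 6.] 18 [0.4692 0.3386] 88.6 0.0137
scene [196.7 169.5] [11.9  7.2] 73 [0.4653 0.3401] 65.5 0.0722
scene [376.  207.5] [15.6  1.1] 18 [ 0.7274 -0.113 ] 99.6 0.043
scene [453.  247.5] [17.4  2.2] 35 [ 0.7444 -0.3319] 93.1 0.0393
(0.4735, 0.327, 0.077) [135.91815691 251.16106151] [201.73692017 172.70695231]
(0.47, 0.352, 0.077) [125.04248604 252.94013563] [196.46306853 169.74294822]
[0.46986229 0.35394009 0.092     ] [0.47034679 0.3408623  0.092     ] [0.46958672 0.3649774  0.092     ]
```

Run:
```python
from h import *
print(delta((.470,.352,.13),np.radians(181.5)))
```

```text
[array([-28.8,   6. ,  51.3]), array([-0.1,  0. , -3.6])]
```

```bash
python3 -m handwheel '[[-0.029,0.006,0,0,0,-3.6,0.045],[-0.029,0.006,0.02,0,0,-3.6,0.045],[-0.029,0.006,0.04,0,0,-3.6,0.045],[-0.029,0.006,0.05,0,0,-3.6,0.045],[-0.029,0.006,0.05,0,0,-3.6,0.045],[-0.029,0.006,0.05,0,0,-3.6,0.045],[-0.029,0.006,0.05,0,0,-3.6,0.045],[-0.029,0.006,0.05,0,0,-3.6,0.045]]' 40
python3 - <<'E'
from h import *
st();w=camera_info("wrist");im=camera("wrist");cv2.imwrite("pics/w15.png",im[:,:,::-1])
h=cv2.cvtColor(im,cv2.COLOR_RGB2HSV);m=cv2.inRange(h,(0,150,130),(8,255,255))|cv2.inRange(h,(173,150,130),(180,255,255))
n,l,s,c=cv2.connectedComponentsWithStats(m);k=1+np.argmax(s[1:,4]);print(s[k],c[k])
p=np.argwhere(l==k)[:,::-1]
A,B=ray("wrist",(p[p[:,1]==p[:,1].min()][:,0].mean(),p[:,1].min()),.092,w),ray("wrist",(p[p[:,1]==p[:,1].max()][:,0].mean(),p[:,1].max()+1),.092,w)
print(A,B)
for q in redfit(im,w,.092):print("red",*q)
r=p[:,1];t=[(y,p[r==y][:,0].mean()) for y in range(r.min()+4,r.max()-4)];f=np.polyfit(*np.array(t).T,1);a,b=r.min()+4,r.max()-4
a,b=ray("wrist",(np.polyval(f,a),a),.092,w),ray("wrist",(np.polyval(f,b),b),.092,w);print("yaw",np.degrees(np.arctan2(b[1]-a[1],b[0]-a[0])))
E
```

```text
t: 30.95
position: [0.4707, 0.3526, 0.1323]
orientation: [0.717, -0.697, 0.001, -0.002]
contact_force: [-0.3, -0.1, 0.5]
opening: 0.527
grasp_force: 0.0
t 30.95 p [0.4707 0.3526 0.1323] yaw -178.4 z [ 0.004  0.002 -1.   ] F [-0.3 -0.1  0.5] op 0.527 g 0.0 j [ 0.64  0.48  0.05  1.15 -0.   -0.95]
[271 257  16  24 283] [278.55477032 270.03886926]
[0.46581116 0.35460659 0.092     ] [0.46929717 0.36993588 0.092     ]
red [283.6 219.6] [19.1  3.8] 61 [0.4673 0.3324] 95.5 0.0109
red [277.5 254. ] [54. 17.] 823 [0.47   0.3533] 91.6 0.0332
yaw 91.76037126438561
```

```bash
python3 -m handwheel '[[0,0,0.015,0,0,0,0.045],[0,0,0.03,0,0,0,0.045],[0,0,0.045,0,0,0,0.045],[0,0,0.055,0,0,0,0.045],[0,0,0.06,0,0,0,0.045],[0,0,0.06,0,0,0,0.045],[0,0,0.06,0,0,0,0.045],[0,0,0.06,0,0,0,0.045]]' 60
python3 -m handwheel '[[0,0,0,0,0,0,0.02],[0,0,0,0,0,0,0.01],[0,0,0,0,0,0,0],[0,0,0,0,0,0,0],[0,0,0,0,0,0,0],[0,0,0,0,0,0,0],[0,0,0,0,0,0,0],[0,0,0,0,0,0,0]]' 60
python3 - <<'E'
from h import *
st()
E
```

```text
t: 31.67
position: [0.4705, 0.3527, 0.0719]
orientation: [0.717, -0.697, 0.001, -0.002]
contact_force: [1.0, -0.0, 0.7]
opening: 0.53
grasp_force: 0.0
t: 32.33
position: [0.4703, 0.3525, 0.0715]
orientation: [0.717, -0.697, 0.001, -0.001]
contact_force: [-0.0, -0.4, 5.5]
opening: 0.106
grasp_force: 59.0
t 32.33 p [0.4703 0.3525 0.0715] yaw -178.4 z [ 0.003  0.001 -1.   ] F [-0.  -0.4  5.5] op 0.106 g 59.0 j [ 0.64  0.53 -0.03  1.01 -0.   -0.95]
```

```bash
python3 -m handwheel '[[0,0,-0.01,0,0,0,0],[0,0,-0.025,0,0,0,0],[0,0,-0.04,0,0,0,0],[0,0,-0.07,0,0,0,0],[0,0,-0.1,0,0,0,0],[0,0,-0.13,0,0,0,0],[0,0,-0.13,0,0,0,0],[0,0,-0.13,0,0,0,0]]' 60
python3 - <<'E'
from h import *
st();w=camera_info("wrist");im=camera("wrist");cv2.imwrite("pics/w16.png",im[:,:,::-1])
for q in redfit(im,w,.22):print("red",*q)
print([(np.round(b["xy"]),round(b["confidence"],2),np.round(ray("wrist",b["xy"],.04,w),4)) for b in boxes_of("key_hole","wrist")])
print(delta((.509,.0425,.20),np.radians(184)))
E
```

```text
t: 33.0
position: [0.4704, 0.3528, 0.203]
orientation: [0.717, -0.697, 0.001, -0.003]
contact_force: [1.0, -0.2, -1.4]
opening: 0.104
grasp_force: 58.9
t 33.0 p [0.4704 0.3528 0.203 ] yaw -178.4 z [ 0.005  0.002 -1.   ] F [ 1.  -0.2 -1.4] op 0.104 g 58.9 j [ 0.64  0.43  0.17  1.31 -0.   -0.95]
red [269. 267.] [30.  6.] 112 [0.4735 0.3311] 91.2 0.0126
red [276.3 318.9] [72.6 21.6] 1353 [0.4701 0.3548] 93.5 0.0343
[(array([288., 192.]), 0.82, array([0.4613, 0.3508, 0.04  ]))]
[array([ 3.101e+02, -3.160e+01,  1.000e-01]), array([ 0. , -0.1, -2.4])]
```

```bash
python3 -m handwheel '[[0.04,-0.005,-0.005,0,0,-2.4,0],[0.08,-0.01,-0.01,0,0,-2.4,0],[0.12,-0.015,-0.01,0,0,-2.4,0],[0.155,-0.02,-0.01,0,0,-2.4,0],[0.19,-0.025,-0.01,0,0,-2.4,0],[0.215,-0.03,-0.01,0,0,-2.4,0],[0.23,-0.032,-0.01,0,0,-2.4,0],[0.23,-0.032,-0.01,0,0,-2.4,0]]' 60;python3 -m handwheel '[[0,0,0,0,0,0,0],[0,0,0,0,0,0,0],[0,0,0,0,0,0,0],[0,0,0,0,0,0,0],[0,0,0,0,0,0,0],[0,0,0,0,0,0,0],[0,0,0,0,0,0,0],[0,0,0,0,0,0,0]]' 60
python3 - <<'E'
from h import *
st();w=camera_info("wrist");im=camera("wrist");cv2.imwrite("pics/w17.png",im[:,:,::-1])
for q in lockfit(im,w):print("lock",*q)
print([(np.round(b["xy"]),round(b["confidence"],2),np.round(ray("wrist",b["xy"],.106,w),4)) for b in boxes_of("lock_mouth","wrist")])
print(delta((.509,.0425,.175),np.radians(184)))
i=camera_info("top");im=camera("top");cv2.imwrite("pics/t2.png",im[:,:,::-1])
for q in lockfit(im,i):print("top",*q)
i=camera_info("scene");im=camera("scene");cv2.imwrite("pics/s4.png",im[:,:,::-1])
for q in lockfit(im,i):print("scene",*q)
E
```

```text
t: 33.77
position: [0.507, 0.1197, 0.2088]
orientation: [0.73, -0.684, -0.0, 0.002]
contact_force: [-0.2, 0.0, -1.3]
opening: 0.106
grasp_force: 58.8
t: 34.43
position: [0.5079, 0.1235, 0.2109]
orientation: [0.731, -0.682, 0.001, -0.001]
contact_force: [-1.1, -0.6, -1.1]
opening: 0.11
grasp_force: 58.8
t 34.43 p [0.5079 0.1235 0.2109] yaw -176.0 z [ 0.002  0.    -1.   ] F [-1.1 -0.6 -1.1] op 0.11 g 58.8 j [ 0.24  0.3   0.    1.27 -0.   -1.4 ]
lock [407.7 108.8] [14.9 17. ] [0.426  0.0422 0.106 ]
lock [283.7  99.8] [42.3 44.3] [0.509  0.0422 0.106 ]
lock [394.7 106.6] [67.6 75.6] [0.4349 0.0414 0.106 ]
[(array([209., 126.]), 0.75, array([0.558 , 0.0629, 0.106 ]))]
[array([80.7,  4.6, 36. ]), array([-0.1,  0. , -0. ])]
top [259.4 232.6] [13.  13.3] [0.5074 0.0413 0.106 ]
top [159.9 334.4] [38.2 41.5] [0.2869 0.2663 0.106 ]
top [261.6 280.2] [26.2 28.3] [0.4006 0.0386 0.106 ]
top [ 58.7 228.4] [15.7 18.7] [0.5276 0.4944 0.106 ]
top [ 71.7 215.7] [19.3 22.8] [0.5558 0.4655 0.106 ]
top [107.1 197.4] [27.7 29.1] [0.5958 0.386  0.106 ]
top [259.7 209.8] [72.6 85.5] [0.5593 0.0395 0.106 ]
top [392.2 168.3] [26.5 26.9] [ 0.6481 -0.2667  0.106 ]
top [122.8 118.1] [39.6 41.1] [0.7804 0.3515 0.106 ]
top [248.6 107.9] [23.8 31.4] [0.798  0.0599 0.106 ]
scene [411.8 278.9] [23.  30.6] [ 0.5691 -0.3588  0.106 ]
scene [324.4 173.4] [ 9.6 10.8] [0.7148 0.0711 0.106 ]
scene [189.6 168. ] [55. 63.] [0.4366 0.3233 0.106 ]
scene [247.3  62.8] [11.6 14.6] [1.1195 1.0694 0.106 ]
```

Run:
```python
from h import *
P,Q=tool();w=camera_info("wrist");im=cv2.imread("pics/w17.png")[:,:,::-1].copy()
h=cv2.cvtColor(im,cv2.COLOR_RGB2HSV);m=cv2.inRange(h,(0,150,60),(8,255,255))|cv2.inRange(h,(173,150,60),(180,255,255))
n,l,s,c=cv2.connectedComponentsWithStats(m)
for k in range(1,n):
    if s[k,4]>50:print(s[k],c[k].round(1),[(y,h[y][l[y]==k][:,2].mean().round().astype(int),np.where(l[y]==k)[0][[0,-1]]) for y in range(s[k,1],s[k,1]+s[k,3],5)])
for dx in(-.018,0,.018):
  for dz in(-.0205,.0095):print(dx,dz,proj("wrist",P+Q.apply([dx,0,dz]),w).round(1))
```

```text
[ 264  250   26  107 2480] [276.7 302.9] [(250, np.int64(130), array([271, 281])), (255, np.int64(130), array([267, 287])), (260, np.int64(131), array([266, 287])), (265, np.int64(132), array([266, 287])), (270, np.int64(131), array([265, 288])), (275, np.int64(132), array([265, 288])), (280, np.int64(133), array([265, 288])), (285, np.int64(133), array([264, 289])), (290, np.int64(158), array([264, 289])), (295, np.int64(156), array([264, 289])), (300, np.int64(156), array([265, 288])), (305, np.int64(156), array([265, 288])), (310, np.int64(153), array([265, 288])), (315, np.int64(152), array([265, 288])), (320, np.int64(154), array([266, 288])), (325, np.int64(153), array([266, 288])), (330, np.int64(152), array([266, 288])), (335, np.int64(150), array([266, 288])), (340, np.int64(164), array([266, 288])), (345, np.int64(231), array([266, 288])), (350, np.int64(229), array([266, 288])), (355, np.int64(212), array([269, 285]))]
-0.018 -0.0205 [275.9 359.3]
-0.018 0.0095 [276.1 314.5]
0 -0.0205 [275.9 321.7]
0 0.0095 [276.1 282. ]
0.018 -0.0205 [275.9 280.6]
0.018 0.0095 [276.1 247. ]
```

```bash
python3 -m handwheel '[[0.03,0.002,0,0,0,0,0],[0.06,0.004,0,0,0,0,0],[0.08,0.0045,0,0,0,0,0],[0.081,0.0045,0.015,0,0,0,0],[0.081,0.0045,0.03,0,0,0,0],[0.081,0.0045,0.033,0,0,0,0],[0.081,0.0045,0.033,0,0,0,0],[0.081,0.0045,0.033,0,0,0,0]]' 60;python3 -m handwheel '[[0,0,0,0,0,0,0],[0,0,0,0,0,0,0],[0,0,0,0,0,0,0],[0,0,0,0,0,0,0],[0,0,0,0,0,0,0],[0,0,0,0,0,0,0],[0,0,0,0,0,0,0],[0,0,0,0,0,0,0]]' 60
python3 - <<'E'
from h import *
st()
print(delta((.509,.0417,.165),np.radians(184)))
E
```

```text
t: 35.3
position: [0.5092, 0.0422, 0.1782]
orientation: [0.731, -0.682, 0.001, -0.001]
contact_force: [0.9, -0.4, -0.7]
opening: 0.108
grasp_force: 58.9
t: 35.97
position: [0.5092, 0.0421, 0.1779]
orientation: [0.731, -0.682, 0.001, -0.001]
contact_force: [0.2, -0.4, -1.3]
opening: 0.109
grasp_force: 58.9
t 35.97 p [0.5092 0.0421 0.1779] yaw -176.0 z [ 0.002  0.    -1.   ] F [ 0.2 -0.4 -1.3] op 0.109 g 58.9 j [ 0.08  0.3  -0.09  1.18 -0.   -1.56]
[array([ 0.4,  0.2, 12.9]), array([-0.1, -0. , -0. ])]
```

Descend gently past the mouth (z .1675) to .160.

```bash
python3 -m handwheel '[[0,0,0.003,0,0,0,0],[0,0,0.006,0,0,0,0],[0,0,0.008,0,0,0,0],[0,0,0.01,0,0,0,0],[0,0,0.012,0,0,0,0],[0,0,0.013,0,0,0,0],[0,0,0.013,0,0,0,0],[0,0,0.013,0,0,0,0]]' 60
python3 - <<'E'
from h import *
st();print(read_state()["moment"].round(2))
E
```

```text
t: 36.63
position: [0.5092, 0.0421, 0.1658]
orientation: [0.731, -0.682, 0.001, -0.001]
contact_force: [-2.8, -0.4, 5.5]
opening: 0.109
grasp_force: 59.8
t 36.63 p [0.5092 0.0421 0.1658] yaw -176.0 z [ 0.003  0.    -1.   ] F [-2.8 -0.4  5.5] op 0.109 g 59.8 j [ 0.08  0.31 -0.11  1.15 -0.   -1.56]
[-0.05  0.51 -0.01]
```

```bash
python3 -m handwheel '[[0,0,-0.002,0,0,0,0],[0,0.0015,-0.002,0,0,0,0],[0,0.0015,-0.002,0,0,0,0],[0,0.0015,0,0,0,0,0],[0,0.0015,0.001,0,0,0,0],[0,0.0015,0.002,0,0,0,0],[0,0.0015,0.003,0,0,0,0],[0,0.0015,0.003,0,0,0,0]]' 60
python3 - <<'E'
from h import *
st();print(read_state()["moment"].round(2))
E
```

```text
t: 37.3
position: [0.5083, 0.0422, 0.1653]
orientation: [0.731, -0.682, 0.002, -0.002]
contact_force: [-6.0, -0.1, 19.2]
opening: 0.11
grasp_force: 62.3
t 37.3 p [0.5083 0.0422 0.1653] yaw -176.0 z [ 0.005  0.001 -1.   ] F [-6.  -0.1 19.2] op 0.11 g 62.3 j [ 0.08  0.3  -0.12  1.15  0.   -1.56]
[-0.14  1.65 -0.07]
```

```bash
python3 -m handwheel '[[0,-0.0015,-0.004,0,0,0,0],[0,-0.0015,-0.004,0,0,0,0],[0,-0.0015,-0.004,0,0,0,0],[0,-0.0015,-0.004,0,0,0,0],[0,-0.0015,-0.004,0,0,0,0],[0,-0.0015,-0.004,0,0,0,0],[0,-0.0015,-0.004,0,0,0,0],[0,-0.0015,-0.004,0,0,0,0]]' 60
python3 - <<'E'
from h import *
st();w=camera_info("wrist");im=camera("wrist");cv2.imwrite("pics/w18.png",im[:,:,::-1])
P,Q=tool()
L=np.array([.509,.0422,.106])
print("lock proj",proj("wrist",L,w),"key end",proj("wrist",P+Q.apply([-.0008,0,.0615]),w),"front edge",proj("wrist",P+Q.apply([.0117,0,.0615]),w),"bore front",proj("wrist",L+[0,-.014,0],w),"barrel top front",proj("wrist",P+Q.apply([.0117,0,.0315]),w))
h=cv2.cvtColor(im,cv2.COLOR_RGB2HSV)
f=lambda a:' '.join(f"{x[0]}/{x[1]}/{x[2]}" for x in a)
print("col276 rows130-300 step3:",f(h[130:260:3,276]))
for r in(165,180,195):print(r,"cols 220..335 step 3",f(h[r,220:336:3]))
E
```

```text
t: 37.97
position: [0.5095, 0.0421, 0.1659]
orientation: [0.731, -0.682, 0.001, -0.001]
contact_force: [1.8, 0.3, 2.2]
opening: 0.109
grasp_force: 59.4
t 37.97 p [0.5095 0.0421 0.1659] yaw -176.0 z [ 0.002  0.    -1.   ] F [1.8 0.3 2.2] op 0.109 g 59.4 j [ 0.08  0.31 -0.11  1.15 -0.   -1.56]
lock proj [277.36125738 239.89191376] key end [276.27849349 239.8619458 ] front edge [276.26733332 220.83814317] bore front [278.99361752 218.41082651] barrel top front [276.16451614 240.51884892]
col276 rows130-300 step3: 75/105/112 76/103/114 75/105/112 75/107/112 76/103/114 76/106/108 77/100/64 75/97/63 74/100/64 74/108/64 76/106/65 76/109/63 76/103/62 76/95/62 76/93/63 76/92/64 76/94/65 76/89/63 73/92/64 76/89/63 77/95/62 75/97/63 75/86/65 75/57/81 87/15/155 81/16/156 80/15/155 87/16/157 90/16/109 90/14/125 90/14/126 83/16/124 86/14/124 86/16/127 86/16/125 84/16/156 87/15/155 84/16/156 81/14/128 94/14/126 1/165/127 1/180/129 0/176/129 0/182/129
165 cols 220..335 step 3 77/98/60 76/105/63 77/107/62 76/103/62 77/111/62 77/105/61 77/104/64 77/99/59 77/105/61 79/103/62 75/104/64 74/93/63 76/101/6
[... 327 characters left out ...]
 74/105/61 74/105/63 76/103/62 76/101/63 76/102/60 78/106/60 75/100/61 76/101/63 77/113/61 77/95/62 77/93/63 76/89/63 74/95/62 75/92/61 73/98/65 76/97/63 76/90/65 74/93/66 74/89/66 75/88/64 74/78/65 75/91/67 76/89/66 76/80/67 74/76/70 75/83/68 76/81/66 70/39/97 50/10/149 40/10/149 30/14/143 36/9/147 35/11/141
195 cols 220..335 step 3 74/106/60 75/115/62 76/105/61 78/112/57 76/108/59 74/107/62 74/100/61 76/96/61 74/105/61 74/94/65 74/96/61 76/100/61 76/96/61 76/96/61 75/96/64 76/92/64 73/93/63 75/96/64 76/95/62 73/97/66 75/86/65 75/92/61 74/89/66 76/82/65 74/82/65 74/82/65 74/86/68 74/78/69 73/80/67 74/76/67 74/76/67 74/79/68 75/73/70 60/22/114 41/14/151 39/12/152 40/10/149 30/10/150 36/9/147
```

Run:
```python
from h import *
for n in("w16","w17","w18"):
    im=cv2.imread(f"pics/{n}.png");h=cv2.cvtColor(im,cv2.COLOR_BGR2HSV)[:,274:279].astype(int)
    s=np.median(h,axis=1);out=[];last=150
    for r in range(150,372):
        if abs(s[r]-s[r-1])[1:].max()>12: out.append((r,s[r-1].astype(int).tolist(),s[r].astype(int).tolist()))
    print(n);[print("  ",*o) for o in out]
P,Q=tool();w=camera_info("wrist")
def rows(dx,t,dz):
    f={}
    for k,(x,z) in dict(end=(.0125,.0615),btop=(.0125,.0315),shank_b=(.007,.0315),bowbot=(.018,.0095),bowtop=(.018,-.0205),bowfar=(-.018,-.0205)).items():
        zz=z+.008  # relative to pivot (grasp point)
        X=dx+x*np.cos(t)+zz*np.sin(t);Z=-x*np.sin(t)+zz*np.cos(t)-.008+dz
        f[k]=proj("wrist",P+Q.apply([X,0,Z]),w)[1].round(1)
    return f
for a in((0,0,0),(0,.05,0),(0,.1,0),(.002,0,0),(0,0,.003)):print(a,rows(*a))
```

```text
w16
   154 [15, 94, 58] [16, 104, 74]
   155 [16, 104, 74] [15, 116, 116]
   170 [16, 120, 114] [16, 121, 100]
   171 [16, 121, 100] [15, 111, 85]
   172 [15, 111, 85] [16, 106, 71]
   202 [16, 104, 54] [15, 117, 93]
   205 [15, 116, 103] [16, 122, 117]
   215 [15, 127, 122] [18, 53, 95]
   216 [18, 53, 95] [68, 12, 83]
   233 [75, 15, 87] [83, 12, 162]
   234 [83, 12, 162] [81, 15, 187]
   242 [81, 13, 194] [83, 13, 128]
   243 [83, 13, 128] [75, 13, 85]
   249 [84, 18, 84] [4, 86, 71]
   250 [4, 86, 71] [2, 173, 84]
   342 [1, 210, 94] [1, 217, 176]
   355 [1, 219, 184] [0, 223, 160]
   356 [0, 223, 160] [8, 68, 114]
   357 [8, 68, 114] [30, 20, 102]
w17
   174 [77, 95, 63] [76, 105, 107]
   215 [75, 108, 113] [77, 43, 126]
   216 [77, 43, 126] [80, 21, 132]
   233 [84, 18, 136] [85, 10, 234]
   234 [85, 10, 234] [84, 6, 248]
   242 [84, 5, 253] [82, 16, 190]
   243 [82, 16, 190] [83, 16, 128]
   249 [85, 24, 135] [3, 81, 111]
   250 [3, 81, 111] [1, 175, 131]
   341 [1, 206, 152] [1, 208, 245]
   356 [1, 212, 240] [5, 178, 134]
   357 [5, 178, 134] [16, 111, 76]
   369 [13, 126, 7
[... 794 characters left out ...]
6), 'btop': np.float64(236.1), 'shank_b': np.float64(245.6), 'bowbot': np.float64(246.1), 'bowtop': np.float64(283.4), 'bowfar': np.float64(358.8)}
(0, 0.1, 0) {'end': np.float64(209.6), 'btop': np.float64(233.2), 'shank_b': np.float64(242.6), 'bowbot': np.float64(245.3), 'bowtop': np.float64(286.2), 'bowfar': np.float64(358.2)}
(0.002, 0, 0) {'end': np.float64(216.5), 'btop': np.float64(235.5), 'shank_b': np.float64(245.3), 'bowbot': np.float64(242.9), 'bowtop': np.float64(275.8), 'bowfar': np.float64(355.2)}
(0, 0, 0.003) {'end': np.float64(217.9), 'btop': np.float64(236.9), 'shank_b': np.float64(246.4), 'bowbot': np.float64(244.3), 'bowtop': np.float64(276.6), 'bowfar': np.float64(353.9)}
```

Run:
```python
from h import *
im=cv2.imread("pics/w17.png");h=cv2.cvtColor(im,cv2.COLOR_BGR2HSV).astype(int)
s=np.median(h[:,282:286],axis=1)
for r in range(50,150):
    if abs(s[r]-s[r-1])[1:].max()>14: print(r,s[r-1].astype(int),s[r].astype(int))
s=np.median(h[98:102],axis=0);print("cols")
for r in range(230,340):
    if abs(s[r]-s[r-1])[1:].max()>14: print(r,s[r-1].astype(int),s[r].astype(int))
w=camera_info("wrist");P,Q=tool()
for rr in(.0165,.02,.022,.024,.014):print(rr,proj("wrist",[.509+.07*rr,.0422-rr,.106],w))
im=cv2.imread("pics/w18.png");h=cv2.cvtColor(im,cv2.COLOR_BGR2HSV).astype(int)
for rw in(206,210,222,228):
    s=np.median(h[rw-1:rw+2],axis=0);print("row",rw,[(c,s[c-1].astype(int).tolist(),s[c].astype(int).tolist()) for c in range(225,330) if abs(s[c]-s[c-1])[1:].max()>14])
```

```text
62 [75 76 79] [ 83  18 152]
63 [ 83  18 152] [ 87  15 173]
73 [ 86  15 164] [ 85  15 141]
74 [ 85  15 141] [ 84  17 159]
78 [ 84  17 150] [90 17 96]
79 [90 17 96] [79 19 46]
121 [70 17 36] [81 17 59]
122 [81 17 59] [ 86  15 144]
123 [ 86  15 144] [ 85  17 162]
125 [ 86  16 152] [ 84  16 135]
127 [ 88  16 142] [ 84  14 159]
136 [ 85  15 160] [ 82  21 126]
137 [ 82  21 126] [76 67 78]
138 [76 67 78] [76 94 66]
cols
248 [ 75 101  65] [ 82  30 125]
249 [ 82  30 125] [ 85  17 158]
263 [ 82  17 143] [79 18 86]
264 [79 18 86] [71 24 42]
304 [52 13 38] [80 13 62]
305 [80 13 62] [ 85  16 135]
306 [ 85  16 135] [ 85  15 159]
319 [ 85  14 162] [ 79  34 105]
320 [ 79  34 105] [76 78 71]
322 [74 65 80] [ 46  12 141]
323 [ 46  12 141] [ 40  10 156]
0.0165 [277.32582732 214.34580505]
0.02 [277.325932   208.75456412]
0.022 [277.32599235 205.53148888]
0.024 [277.32605308 202.28774596]
0.014 [277.32575326 218.3017404 ]
row 206 [(255, [76, 95, 62], [78, 63, 81]), (256, [78, 63, 81], [80, 23, 136]), (257, [80, 23, 136], [84, 15, 166]), (301, [86, 14, 125], [76, 38, 100]), (302, [76, 38, 100], [74, 68, 7
[... 718 characters left out ...]
 (314, [80, 29, 106], [72, 58, 75]), (319, [74, 73, 70], [43, 13, 139]), (320, [43, 13, 139], [35, 10, 154])]
row 228 [(240, [74, 107, 57], [79, 40, 101]), (241, [79, 40, 101], [83, 19, 147]), (253, [84, 15, 146], [87, 18, 126]), (254, [87, 18, 126], [83, 16, 144]), (257, [87, 15, 153], [84, 15, 136]), (297, [85, 15, 101], [86, 13, 120]), (298, [86, 13, 120], [86, 14, 142]), (302, [83, 14, 148], [83, 18, 128]), (303, [83, 18, 128], [86, 15, 151]), (315, [83, 13, 158], [77, 17, 134]), (316, [77, 17, 134], [76, 41, 88]), (317, [76, 41, 88], [73, 63, 73]), (319, [73, 74, 62], [38, 9, 216]), (320, [38, 9, 216], [35, 6, 238]), (323, [30, 6, 237], [40, 9, 180]), (324, [40, 9, 180], [36, 11, 153])]
```

```bash
python3 -m handwheel '[[0,0,-0.004,0,0,0,0],[0,0,-0.004,0,0,0,0],[-0.0008,0.0006,-0.004,0,-1.2,0,0],[-0.0017,0.0006,-0.004,0,-2.5,0,0],[-0.0017,0.0006,-0.004,0,-2.5,0,0],[-0.0017,0.0006,-0.001,0,-2.5,0,0],[-0.0017,0.0006,0.001,0,-2.5,0,0],[-0.0017,0.0006,0.003,0,-2.5,0,0]]' 60
python3 - <<'E'
from h import *
st()
E
```

```text
t: 38.68
position: [0.5091, 0.0437, 0.165]
orientation: [0.731, -0.682, -0.014, -0.016]
contact_force: [-5.4, -0.3, 21.2]
opening: 0.108
grasp_force: 62.2
t 38.68 p [0.5091 0.0437 0.165 ] yaw -176.0 z [ 0.001  0.044 -0.999] F [-5.4 -0.3 21.2] op 0.108 g 62.2 j [ 0.06  0.31 -0.11  1.15  0.04 -1.58]
```

```bash
python3 -m handwheel '[[0,0,-0.003,0,0,0,0],[0,0,-0.005,0,0,0,0],[0,0,-0.006,0,0,0,0],[0,0,-0.006,0,0,0,0],[0,0,-0.006,0,0,0,0],[0,0,-0.006,0,0,0,0],[0,0,-0.006,0,0,0,0],[0,0,-0.006,0,0,0,0]]' 60
python3 - <<'E'
from h import *
st();w=camera_info("wrist");im=camera("wrist");cv2.imwrite("pics/w19.png",im[:,:,::-1])
h=cv2.cvtColor(im,cv2.COLOR_RGB2HSV).astype(int)
V=h[:,:,2]
print("cols 236..326 step2; V, green marked -")
for r in range(186,262,3):print(r,' '.join('--' if h[r,c,1]>50 and 60<h[r,c,0]<95 else 'RR' if h[r,c,1]>120 else f"{V[r,c]//10:2d}" for c in range(236,328,2)))
print("lock",proj("wrist",[.509,.0422,.106],w))
E
```

```text
t: 39.35
position: [0.5083, 0.0435, 0.1686]
orientation: [0.731, -0.682, -0.016, -0.015]
contact_force: [-0.3, 0.1, -1.7]
opening: 0.106
grasp_force: 59.1
t 39.35 p [0.5083 0.0435 0.1686] yaw -176.0 z [-0.002  0.044 -0.999] F [-0.3  0.1 -1.7] op 0.106 g 59.1 j [ 0.06  0.3  -0.11  1.16  0.04 -1.58]
cols 236..326 step2; V, green marked -
186 -- -- -- -- -- -- -- -- -- -- -- -- -- -- -- -- -- -- -- -- -- -- -- -- -- -- -- -- -- -- -- -- -- -- -- -- -- -- -- -- -- 15 16 15 15 15
189 -- -- -- -- -- -- -- -- -- -- -- -- -- -- -- -- -- -- -- -- -- -- -- -- -- -- -- -- -- -- -- -- -- -- -- -- -- -- -- -- -- 15 16 15 16 15
192 -- -- -- -- -- -- -- -- -- -- -- -- -- -- -- -- -- 14 14 14 12 13 14 10 10 -- -- -- -- -- -- -- -- -- -- -- -- -- -- -- -- 15 16 16 15 15
195 -- -- -- -- -- -- -- -- -- -- -- -- 14 16 17 16 15 15 16 16 15 16 15 16 16 16 16 14 10 -- -- -- -- -- -- -- -- -- -- -- -- 15 16 15 15 15
198 -- -- -- -- -- -- -- -- -- 12 17 15 15 16 15 15 15 15 16 16 16 16 15 16 16 15 15 15 15 16 14 13 -- -- -- -- -- -- -- -- -- 15 16 15 15 15
201 -- -- -- -- -- -- -- 13 16 16 16 15 15 16 15 15 
[... 2262 characters left out ...]
 15 15 12 13 13 11 11 11 11 10 10 11 11 10 15 16 16 15 15 14 16 15  8  7 -- -- -- 13 23 23 23 23 24
252 -- -- -- -- -- -- -- 15 15 15 15 15 15 15 13 12 RR RR RR RR RR RR RR RR RR 10 10 13 16 16 15 16 16 12 -- -- -- -- -- -- 13 23 23 23 23 23
255 -- -- -- -- -- -- -- -- -- 11 16 15 15 15 12 12 RR RR RR RR RR RR RR RR RR RR 10 12 16 16 16 16  9 -- -- -- -- -- -- -- 16 23 23 23 23 23
258 -- -- -- -- -- -- -- -- -- -- 14 15 15 15 13 RR RR RR RR RR RR RR RR RR RR RR RR 10 16 16 15 16 -- -- -- -- -- -- -- -- 16 22 23 22 22 23
261 -- -- -- -- -- -- -- -- -- -- -- 16 15 15 13 RR RR RR RR RR RR RR RR RR RR RR RR  9 15 16 16 -- -- -- -- -- -- --  8 -- 16 22 21 22 22 23
lock [275.46776863 231.96956356]
```

```bash
python3 -m handwheel '[[0.0005,-0.0006,0,0,0,0,0],[0.0005,-0.0006,0.001,0,0,0,0],[0.0005,-0.0006,0.002,0,0,0,0],[0.0005,-0.0006,0.0025,0,0,0,0],[0.0005,-0.0006,0.003,0,0,0,0],[0.0005,-0.0006,0.0035,0,0,0,0],[0.0005,-0.0006,0.0035,0,0,0,0],[0.0005,-0.0006,0.0035,0,0,0,0]]' 60
python3 - <<'E'
from h import *
st();w=camera_info("wrist");im=camera("wrist");cv2.imwrite("pics/w20.png",im[:,:,::-1])
h=cv2.cvtColor(im,cv2.COLOR_RGB2HSV).astype(int)
V=h[:,:,2]
for r in range(188,252,3):print(r,' '.join('--' if h[r,c,1]>50 and 60<h[r,c,0]<95 else 'RR' if h[r,c,1]>120 else f"{V[r,c]//10:2d}" for c in range(236,320,2)))
E
```

```text
t: 40.07
position: [0.5092, 0.0432, 0.1659]
orientation: [0.731, -0.682, -0.015, -0.016]
contact_force: [-2.0, 1.1, 4.5]
opening: 0.106
grasp_force: 59.8
t 40.07 p [0.5092 0.0432 0.1659] yaw -176.0 z [-0.001  0.044 -0.999] F [-2.   1.1  4.5] op 0.106 g 59.8 j [ 0.06  0.31 -0.11  1.15  0.04 -1.58]
188 -- -- -- -- -- -- -- -- -- -- -- -- -- -- -- -- -- -- -- -- -- -- -- -- -- -- -- -- -- -- -- -- -- -- -- -- -- -- -- -- -- --
191 -- -- -- -- -- -- -- -- -- -- -- -- -- -- -- -- -- -- -- -- -- -- -- -- -- -- -- -- -- -- -- -- -- -- -- -- -- -- -- -- -- --
194 -- -- -- -- -- -- -- -- -- -- -- -- -- -- -- -- -- 13 14 14 14 13 12 14 10 10 -- -- -- -- -- -- -- -- -- -- -- -- -- -- -- --
197 -- -- -- -- -- -- -- -- -- -- -- -- 10 15 17 16 16 15 15 16 16 16 16 15 16 16 15 16 13 11 -- -- -- -- -- -- -- -- -- -- -- --
200 -- -- -- -- -- -- -- -- -- -- 15 17 15 15 15 15 15 15 15 16 15 15 16 15 16 16 15 15 16 15 16 14 10 -- -- -- -- -- -- -- -- --
203 -- -- -- -- -- -- -- -- 14 16 15 16 15 15 16 16 15 15 15 16 15 15 16 15 16 16 15 15 15 16 16 15 16 15  8 -- -- -- -- -- -- --
206 -- -- -- -- -- -- 
[... 1357 characters left out ...]
15 15 12 11 11 10 10 14 15 14 15 15 16 16 16  9 15
239 -- -- -- 15 15 15 15 15 15 15 13 13 14 15 15 15 15 15 16 16 16 15 15 16 16 15 15 15 15 14 10 10 15 15 16 15 15 16 16 12 -- 15
242 -- -- -- 14 15 15 15 15 15 14 12 15 15 15 15 15 15 15 16 15 13 13 15 16 15 15 15 15 15 16 14 10 15 15 16 15 15 16 16 -- -- 14
245 -- -- -- -- 15 15 15 15 15 14 15 15 15 15 15 15 14 13 12 12 13 12 12 11 11 13 15 15 15 16 16 13 13 15 16 15 15 16  9 -- -- 13
248 -- -- -- -- -- 14 15 15 15 13 15 15 15 15 15 12 12 12 13 13 13 12 12 12 11 10 10 15 15 16 16 15 14 16 16 15 15 12 --  8 -- 17
251 -- -- -- -- -- -- 15 16 15 14 16 15 15 15 15 12 12 RR RR RR RR RR RR RR RR 10 10 14 15 16 15 15 14 16 16 15  9 -- -- -- -- 17
```

```bash
python3 -m handwheel '[[0,0,-0.002,0,0,0,0],[-0.001,0,-0.002,0,0,0,0],[-0.001,0,-0.001,0,0,0,0],[-0.001,0,0,0,0,0,0],[-0.001,0,0.0005,0,0,0,0],[-0.001,0,0.001,0,0,0,0],[-0.001,0,0.001,0,0,0,0],[-0.001,0,0.001,0,0,0,0]]' 60
python3 - <<'E'
from h import *
st();w=camera_info("wrist");im=camera("wrist");cv2.imwrite("pics/w21.png",im[:,:,::-1])
h=cv2.cvtColor(im,cv2.COLOR_RGB2HSV).astype(int)
V=h[:,:,2]
for r in range(205,242,2):print(r,' '.join('--' if h[r,c,1]>50 and 60<h[r,c,0]<95 else 'RR' if h[r,c,1]>120 else f"{V[r,c]//10:2d}" for c in range(244,310,2)))
E
```

```text
t: 40.78
position: [0.5093, 0.0443, 0.1652]
orientation: [0.731, -0.682, -0.015, -0.016]
contact_force: [-1.2, 0.0, 5.3]
opening: 0.105
grasp_force: 60.0
t 40.78 p [0.5093 0.0443 0.1652] yaw -176.0 z [-0.     0.044 -0.999] F [-1.2  0.   5.3] op 0.105 g 60.0 j [ 0.06  0.31 -0.11  1.15  0.04 -1.58]
205 -- -- 14 16 16 15 15 15 15 15 16 16 15 14 13 12 12 12 12 12 12 16 16 15 16 15 16 16 15 16 16 14 --
207 -- 17 16 15 15 15 15 16 15 15 16 14 12 11 11 11 11 10 11 10 10 10 11 14 16 16 16 16 16 16 16 15 13
209 -- 16 16 15 15 15 15 16 15 14 12 11 12 15 15 15 16 15 15 15 15 13 10 10 11 14 16 15 15 16 16 15 15
211 13 15 15 15 15 15 15 16 12 12 14 15 15 15 15 15 15 15 15 15 15 15 14 14 10 10 13 16 16 16 16 16 15
213 15 15 16 15 15 15 15 13 14 16 16 15 14 11  4  5  4  4  4  4  8 13 15 14 15 14 10 14 16 16 16 15 15
215 15 15 16 15 15 16 13 13 15 14 12 12 12 12  7 11 12 10  8  5 12 13 12 12 11 15 14  9 15 16 16 15 15
217 15 15 16 15 15 14 13 15 14 13 12 12 13 13 13 13 13 12 12 12 12 11 12 13 11 14 15 13 10 16 16 15 15
219 15 15 16 15 15 12 15 15 12 11 12 13 13 13 13 13 13 12 12 12 12 11 11 11 12  5
[... 454 characters left out ...]
4  5 13 13 14 14 13 13 13 13 13 12 12 12 11 11 11 11 11 11 11 10  7 13 15 13 15 15
231 15 15 16 14 15 15  7 13 13 13 13 13 14 13 13 13 12 12 12 12 11 11 11 11 11 10 10  8  8 15 14 15 15
233 15 15 15 15 14 13 10 13 13 13 12 13 13 13 15 16 15 15 14 14 12 11 11 11 11 10 10  9  9 15 15 15 15
235 15 15 15 15 15 12 12 13 13 13 13 14 15 15 16 16 16 15 16 16 16 15 13 11 11 11 10 10 11 15 14 15 15
237 15 15 15 15 15 15 12 13 13 14 16 15 15 15 16 16 16 15 16 15 15 15 15 14 12 10 10 10 14 15 13 15 15
239 15 15 15 16 14 15 13 13 14 15 15 15 15 15 16 16 15 15 16 15 15 15 15 15 15 14 10 10 15 15 15 15 15
241 15 15 15 15 15 15 12 14 16 15 15 15 15 15 16 16 16 16 16 15 15 15 15 15 15 16 12 10 14 15 15 16 15
```

```bash
python3 -m handwheel '[[0.0005,0.0003,0.0005,0,0,0,0],[0.0005,0.0009,0.0005,0,0,0,0],[0.0009,0.0006,0.0008,0,0,0,0],[0.001,0,0.001,0,0,0,0],[0.0005,-0.0005,0.001,0,0,0,0],[0,0,0.001,0,0,0,0],[0.0002,0.0006,0.001,0,0,0,0],[0.0005,0.0003,0.001,0,0,0,0]]' 60
python3 - <<'E'
from h import *
st()
E
```

```text
t: 41.5
position: [0.5095, 0.0442, 0.1646]
orientation: [0.731, -0.682, -0.015, -0.017]
contact_force: [-1.4, 2.1, 7.0]
opening: 0.108
grasp_force: 60.1
t 41.5 p [0.5095 0.0442 0.1646] yaw -176.0 z [ 0.001  0.045 -0.999] F [-1.4  2.1  7. ] op 0.108 g 60.1 j [ 0.06  0.31 -0.11  1.15  0.04 -1.58]
```

```bash
python3 -m handwheel '[[0,0,0.0005,0,0,0,0],[-0.0003,0,0.0008,0,0,0,0],[-0.0006,0,0.001,0,0,0,0],[-0.0008,0,0.0012,0,0,0,0],[-0.0008,0.0004,0.0012,0,0,0,0],[-0.0008,0.0008,0.0012,0,0,0,0],[-0.0008,0.0008,0.0012,0,0,0,0],[-0.0008,0.0008,0.0012,0,0,0,0]]' 60
python3 - <<'E'
from h import *
st();w=camera_info("wrist");im=camera("wrist");cv2.imwrite("pics/w22.png",im[:,:,::-1])
h=cv2.cvtColor(im,cv2.COLOR_RGB2HSV).astype(int)
V=h[:,:,2]
for r in range(205,252,2):print(r,' '.join('--' if h[r,c,1]>50 and 60<h[r,c,0]<95 else 'RR' if h[r,c,1]>120 else f"{V[r,c]//10:2d}" for c in range(244,310,2)))
E
```

```text
t: 42.17
position: [0.5084, 0.0449, 0.1622]
orientation: [0.731, -0.682, -0.015, -0.016]
contact_force: [2.2, 3.0, -1.2]
opening: 0.107
grasp_force: 59.0
t 42.17 p [0.5084 0.0449 0.1622] yaw -176.0 z [-0.     0.044 -0.999] F [ 2.2  3.  -1.2] op 0.107 g 59.0 j [ 0.06  0.31 -0.12  1.14  0.04 -1.58]
205 -- 13 16 16 15 15 16 15 15 16 16 15 15 14 15 15 14 14 14 15 16 15 15 15 15 16 16 15 16 16 15  8 --
207 -- 17 15 15 15 15 16 15 15 16 16 13 11 11 11 11 11 11 11 10 11 12 15 16 15 16 16 15 16 16 16 15  8
209 15 16 15 15 15 15 15 16 15 13 12 11 13 15 15 15 15 14 15 15 11 10 10 12 15 16 16 16 16 16 16 15 15
211 16 16 15 15 15 15 16 13 12 12 14 15 15 15 15 15 15 15 15 15 15 14 12 10 10 13 16 16 16 16 16 15 15
213 15 16 15 15 16 15 15 12 14 16 15 15 14  8  8  7  7  7  7 10 15 15 15 14 13 10 13 16 16 16 16 15 15
215 15 16 15 15 16 15 12 15 15 15 15 13 11 11  3  6  5  4  3  8 12 13 14 14 15 15 10 14 16 16 16 15 15
217 15 16 15 15 16 12 15 15 14 13 12 12 12 13 13 12 12 12 12 12 11 11 12 12 14 15 14 10 15 16 16 15 15
219 15 16 15 16 12 14 15 15  5 12 12 13 13 13 13 13 12 12 12 11 11 11 12 13  9 15
[... 969 characters left out ...]
1 13 13 14 15 15 15 15 15 16 16 16 15 15 16 15 15 15 15 15 11 10 10 16 14 16 16 15
241 15 15 15 15 15 13 13 14 16 15 15 15 15 15 16 16 16 16 16 15 16 15 15 15 16 16 11 10 16 14 16 15 15
243 15 15 15 15 15 13 14 16 15 15 15 15 15 15 14 13 13 12 13 14 16 15 15 15 16 16 14 10 14 15 16 15 16
245 15 15 16 15 15 13 15 15 15 15 15 15 14 12 12 12 12 12 12 11 11 15 15 15 16 16 15 10 14 16 16 15 16
247 15 15 16 15 15 13 15 15 15 15 15 13 12 13 12 13 13 12 11 11 11 11 15 15 16 16 16 14 15 16 15 15 15
249 10 15 16 15 15 14 15 15 15 15 15 12 13 13 11 11 11 10 10 10 11 11 10 15 16 16 15 15 15 16 16 15 16
251 -- 14 16 15 15 15 15 15 15 15 14 12 12 RR RR RR RR RR RR RR RR 10 10 15 16 16 15 15 15 16 16 15  8
```

```bash
python3 -m handwheel '[[0,0,0.002,0,0,0,0],[0,0,0.004,0,0,0,0],[0.0001,0,0.006,0,0,0,0],[0.0002,0,0.008,0,0,0,0],[0.0003,0,0.01,0,0,0,0],[0.0003,0,0.012,0,0,0,0],[0.0004,0,0.0135,0,0,0,0],[0.0004,0,0.0135,0,0,0,0]]' 60
python3 - <<'E'
from h import *
st();print(read_state()["moment"].round(2))
E
```

```text
t: 42.88
position: [0.5081, 0.0454, 0.1486]
orientation: [0.731, -0.682, -0.016, -0.016]
contact_force: [2.8, 6.3, 0.7]
opening: 0.104
grasp_force: 59.2
t 42.88 p [0.5081 0.0454 0.1486] yaw -176.0 z [-0.001  0.045 -0.999] F [2.8 6.3 0.7] op 0.104 g 59.2 j [ 0.06  0.32 -0.14  1.11  0.05 -1.58]
[ 1.22 -0.7  -0.01]
```

```bash
python3 -m handwheel '[[-0.0005,-0.0003,0,0,0,0,0],[-0.0008,-0.0004,0,0,0,0,0],[-0.0008,-0.0004,0.001,0,0,0,0],[-0.0008,-0.0004,0.002,0,0,0,0],[-0.0008,-0.0004,0.003,0,0,0,0],[-0.0008,-0.0004,0.004,0,0,0,0],[-0.0008,-0.0004,0.0045,0,0,0,0],[-0.0008,-0.0004,0.0045,0,0,0,0]]' 60
python3 - <<'E'
from h import *
st();print(read_state()["moment"].round(2))
E
```

```text
t: 43.55
position: [0.5084, 0.0456, 0.1442]
orientation: [0.731, -0.682, -0.015, -0.016]
contact_force: [1.9, 3.4, 1.8]
opening: 0.108
grasp_force: 59.3
t 43.55 p [0.5084 0.0456 0.1442] yaw -176.0 z [-0.001  0.043 -0.999] F [1.9 3.4 1.8] op 0.108 g 59.3 j [ 0.06  0.32 -0.15  1.1   0.04 -1.58]
[ 0.81 -0.53 -0.06]
```

```bash
python3 -m handwheel '[[-0.0005,-0.0003,0,0,0,0,0],[-0.0005,-0.0003,0.0004,0,0,0,0],[-0.0005,-0.0003,0.0008,0,0,0,0],[-0.0005,-0.0003,0.0012,0,0,0,0],[-0.0005,-0.0003,0.0016,0,0,0,0],[-0.0005,-0.0003,0.0018,0,0,0,0],[-0.0005,-0.0003,0.0018,0,0,0,0],[-0.0005,-0.0003,0.0018,0,0,0,0]]' 60
python3 - <<'E'
from h import *
st();print(read_state()["moment"].round(2))
E
```

```text
t: 44.22
position: [0.5087, 0.0459, 0.1434]
orientation: [0.731, -0.682, -0.015, -0.016]
contact_force: [0.2, 2.2, 7.2]
opening: 0.106
grasp_force: 60.2
t 44.22 p [0.5087 0.0459 0.1434] yaw -176.0 z [-0.     0.043 -0.999] F [0.2 2.2 7.2] op 0.106 g 60.2 j [ 0.07  0.33 -0.15  1.1   0.04 -1.57]
[ 0.33  0.01 -0.03]
```

```bash
python3 -m handwheel '[[0,0,-0.001,0,0,0,0],[0,-0.0002,-0.001,0.15,0,3.5,0],[0,-0.0003,-0.001,0.3,0,7,0],[0,-0.0003,-0.0005,0.3,0,7,0],[0,-0.0003,0,0.3,0,7,0],[0,-0.0003,0,0.3,0,7,0],[0,-0.0003,0,0.3,0,7,0],[0,-0.0003,0,0.3,0,7,0]]' 60
python3 - <<'E'
from h import *
st();print(read_state()["moment"].round(2))
E
python3 -m handwheel '[[0,0,-0.001,0,0,0,0],[0,-0.0002,-0.001,0.15,0,3.5,0],[0,-0.0003,-0.001,0.3,0,7,0],[0,-0.0003,-0.0005,0.3,0,7,0],[0,-0.0003,0,0.3,0,7,0],[0,-0.0003,0,0.3,0,7,0],[0,-0.0003,0,0.3,0,7,0],[0,-0.0003,0,0.3,0,7,0]]' 60
python3 - <<'E'
from h import *
st();print(read_state()["moment"].round(2))
E
```

```text
t: 44.88
position: [0.5087, 0.0461, 0.1421]
orientation: [-0.688, 0.725, 0.014, 0.016]
contact_force: [1.8, 0.7, -1.0]
opening: 0.111
grasp_force: 59.0
t 44.88 p [0.5087 0.0461 0.1421] yaw 177.0 z [ 0.003  0.043 -0.999] F [ 1.8  0.7 -1. ] op 0.111 g 59.0 j [ 0.07  0.32 -0.15  1.09  0.04 -1.45]
[ 0.18 -0.52  0.02]
t: 45.55
position: [0.5087, 0.0464, 0.1423]
orientation: [-0.643, 0.766, 0.014, 0.017]
contact_force: [0.2, -0.2, 0.4]
opening: 0.107
grasp_force: 59.1
t 45.55 p [0.5087 0.0464 0.1423] yaw 170.0 z [ 0.008  0.043 -0.999] F [ 0.2 -0.2  0.4] op 0.107 g 59.1 j [ 0.07  0.32 -0.16  1.08  0.04 -1.33]
[ 0.24 -0.21 -0.03]
```

```bash
python3 -m handwheel '[[0,0,0.0005,0,0,0,0],[0,0,0.001,0,0,0,0],[0,0,0.0014,0,0,0,0],[0,0,0.0017,0,0,0,0],[0,0,0.002,0,0,0,0],[0,0,0.002,0,0,0,0],[0,0,0.002,0,0,0,0],[0,0,0.002,0,0,0,0]]' 60
python3 - <<'E'
from h import *
st();print(read_state()["moment"].round(2))
E
```

```text
t: 46.22
position: [0.509, 0.0463, 0.1404]
orientation: [-0.642, 0.766, 0.014, 0.017]
contact_force: [0.2, 0.3, -1.9]
opening: 0.109
grasp_force: 59.0
t 46.22 p [0.509  0.0463 0.1404] yaw 170.0 z [ 0.009  0.043 -0.999] F [ 0.2  0.3 -1.9] op 0.109 g 59.0 j [ 0.07  0.32 -0.16  1.08  0.04 -1.33]
[ 0.1  -0.13 -0.03]
```

```bash
python3 -m handwheel '[[0,0,0.001,0,0,0,0],[0,0,0.002,0,0,0,0],[0,0,0.003,0,0,0,0],[0,0,0.004,0,0,0,0],[0,0,0.005,0,0,0,0],[0,0,0.0055,0,0,0,0],[0,0,0.0058,0,0,0,0],[0,0,0.0058,0,0,0,0]]' 60
python3 - <<'E'
from h import *
st();print(read_state()["moment"].round(2))
E
```

```text
t: 46.88
position: [0.5093, 0.0465, 0.1363]
orientation: [-0.642, 0.766, 0.013, 0.018]
contact_force: [-2.9, -0.6, 9.8]
opening: 0.109
grasp_force: 60.4
t 46.88 p [0.5093 0.0465 0.1363] yaw 170.0 z [ 0.01   0.043 -0.999] F [-2.9 -0.6  9.8] op 0.109 g 60.4 j [ 0.07  0.32 -0.17  1.06  0.04 -1.33]
[-0.17  0.81  0.1 ]
```

```bash
python3 -m handwheel '[[0,0,-0.0006,0,0,0,0],[0,-0.0003,-0.0006,0.25,0,6,0],[0.0001,-0.0006,-0.0006,0.5,0,12,0],[0.0002,-0.0009,-0.0006,0.8,0,18,0],[0.0003,-0.0012,-0.0006,1.05,0,24,0],[0.0004,-0.0015,-0.0006,1.3,0,30,0],[0.0005,-0.0017,-0.0006,1.55,0,35,0],[0.0005,-0.0017,-0.0006,1.55,0,35,0]]' 60
python3 - <<'E'
from h import *
st();print(read_state()["moment"].round(2))
E
```

```text
t: 47.55
position: [0.5114, 0.0459, 0.1365]
orientation: [-0.381, 0.924, 0.008, 0.022]
contact_force: [-0.4, -1.0, 5.5]
opening: 0.103
grasp_force: 59.8
t 47.55 p [0.5114 0.0459 0.1365] yaw 134.8 z [ 0.035  0.031 -0.999] F [-0.4 -1.   5.5] op 0.103 g 59.8 j [ 0.07  0.31 -0.19  1.03  0.03 -0.71]
[0.01 0.2  0.05]
```

```bash
python3 -m handwheel '[[0,-0.0003,0,0.25,0,5,0],[0,-0.0005,0,0.45,0,10,0],[0.0001,-0.0008,0,0.65,0,15,0],[0.0002,-0.001,0,0.9,0,20,0],[0.0003,-0.0013,0,1.1,0,25,0],[0.0004,-0.0015,0,1.3,0,30,0],[0.0005,-0.0017,0,1.55,0,35,0],[0.0005,-0.0017,0,1.55,0,35,0]]' 60
python3 - <<'E'
from h import *
st();print(read_state()["moment"].round(2))
E
python3 -m handwheel '[[0,-0.0003,0,0.2,0,4,0],[0,-0.0004,0,0.35,0,8,0],[0.0001,-0.0006,0,0.5,0,12,0],[0.0002,-0.0008,0,0.7,0,16,0],[0.0002,-0.001,0,0.9,0,20,0],[0.0002,-0.001,0,0.9,0,20,0],[0.0002,-0.001,0,0.9,0,20,0],[0.0002,-0.001,0,0.9,0,20,0]]' 60
python3 - <<'E'
from h import *
st();print(read_state()["moment"].round(2))
E
```

```text
t: 48.22
position: [0.5132, 0.0433, 0.1365]
orientation: [-0.085, 0.996, 0.0, 0.025]
contact_force: [2.1, -2.5, 3.8]
opening: 0.107
grasp_force: 59.8
t 48.22 p [0.5132 0.0433 0.1365] yaw 99.8 z [ 0.049  0.005 -0.999] F [ 2.1 -2.5  3.8] op 0.107 g 59.8 j [ 0.08  0.31 -0.2   1.02  0.   -0.09]
[-0.83 -0.42  0.06]
t: 48.88
position: [0.5131, 0.042, 0.1365]
orientation: [0.087, 0.996, -0.004, 0.025]
contact_force: [2.4, -4.0, 5.7]
opening: 0.109
grasp_force: 60.0
t 48.88 p [0.5131 0.042  0.1365] yaw 80.0 z [ 0.049 -0.011 -0.999] F [ 2.4 -4.   5.7] op 0.109 g 60.0 j [ 0.09  0.31 -0.19  1.02 -0.02  0.27]
[-1.13 -0.39  0.05]
```

```bash
python3 -m handwheel '[[0,-0.0006,0,0.15,0,3,0],[0,-0.0008,0,0.3,0,6,0],[0.0001,-0.001,0,0.4,0,9,0],[0.0001,-0.0012,0,0.5,0,12,0],[0.0001,-0.0014,0,0.65,0,15,0],[0.0002,-0.0015,0,0.8,0,18,0],[0.0002,-0.0015,0,0.8,0,18,0],[0.0002,-0.0015,0,0.8,0,18,0]]' 60
python3 - <<'E'
from h import *
st();print(read_state()["moment"].round(2),read_state()["joint_efforts"].round(3))
E
python3 -m handwheel '[[0,-0.0001,0,0.05,0,1,0],[0,-0.0002,0,0.1,0,2,0],[0,-0.0003,0,0.15,0,3,0],[0,-0.0003,0,0.2,0,4,0],[0,-0.0003,0,0.25,0,5,0],[0,-0.0003,0,0.25,0,6,0],[0,-0.0003,0,0.25,0,6,0],[0,-0.0003,0,0.25,0,6,0]]' 60
python3 - <<'E'
from h import *
st();print(read_state()["moment"].round(2),read_state()["joint_efforts"].round(3))
E
```

```text
t: 49.55
position: [0.5126, 0.0407, 0.1365]
orientation: [0.242, 0.97, -0.006, 0.024]
contact_force: [1.8, -3.8, 5.6]
opening: 0.108
grasp_force: 60.2
t 49.55 p [0.5126 0.0407 0.1365] yaw 62.0 z [ 0.044 -0.024 -0.999] F [ 1.8 -3.8  5.6] op 0.108 g 60.2 j [ 0.1   0.31 -0.19  1.03 -0.03  0.58]
[-1.07 -0.37  0.11] [  2.038 -35.628  20.706   0.22    1.415   0.167]
t: 50.22
position: [0.5124, 0.0403, 0.1365]
orientation: [0.292, 0.956, -0.007, 0.024]
contact_force: [1.5, -4.9, 5.6]
opening: 0.106
grasp_force: 64.6
t 50.22 p [0.5124 0.0403 0.1365] yaw 56.0 z [ 0.042 -0.028 -0.999] F [ 1.5 -4.9  5.6] op 0.106 g 64.6 j [ 0.1   0.31 -0.19  1.03 -0.03  0.69]
[-1.19 -0.28  0.35] [  1.931 -35.597  20.74    0.137   1.518   0.42 ]
```

```bash
python3 -m handwheel '[[0,0.0003,0,-0.1,0,-3,0],[0,0.0006,0,-0.25,0,-6,0],[-0.0001,0.0006,-0.003,-0.25,0,-6,0],[-0.0003,0.0006,-0.006,-0.25,0,-6,0],[-0.0005,0.0006,-0.01,-0.25,0,-6,0],[-0.0007,0.0006,-0.014,-0.25,0,-6,0],[-0.0009,0.0006,-0.018,-0.25,0,-6,0],[-0.0011,0.0006,-0.022,-0.25,0,-6,0]]' 60
python3 -m handwheel '[[-0.0003,0,-0.005,0,0,0,0],[-0.0005,0,-0.01,0,0,0,0],[-0.0008,0,-0.015,0,0,0,0],[-0.001,0,-0.02,0,0,0,0],[-0.0015,0,-0.03,0,0,0,0],[-0.002,0,-0.04,0,0,0,0],[-0.0025,0,-0.05,0,0,0,0],[-0.0025,0,-0.05,0,0,0,0]]' 60;  python3 - <<'E'
from h import *
st();print(delta((.47,.2,.205),np.radians(120)))
i=camera_info("scene");im=camera("scene");print(lockfit(im,i)[:3])
for c in("top",):
    camera(c);print([(np.round(b["xy"]),round(b["confidence"],2),np.round(ray(c,b["xy"],.04),4)) for b in boxes_of("key_hole",c)])
E
```

```text
t: 50.88
position: [0.5117, 0.0415, 0.1567]
orientation: [0.243, 0.97, -0.006, 0.022]
contact_force: [3.2, -2.2, -4.0]
opening: 0.108
grasp_force: 58.9
t: 51.55
position: [0.5131, 0.0422, 0.2104]
orientation: [0.243, 0.97, -0.005, 0.025]
contact_force: [1.6, 0.1, -1.0]
opening: 0.108
grasp_force: 59.3
t 51.55 p [0.5131 0.0422 0.2104] yaw 61.9 z [ 0.045 -0.021 -0.999] F [ 1.6  0.1 -1. ] op 0.108 g 59.3 j [ 0.1   0.25 -0.06  1.21 -0.03  0.59]
[array([112.5, 118.8,   0.2]), array([ -1.3,   2.7, -58.1])]
[(array([411.8, 278.9]), array([23. , 30.6]), array([ 0.5691, -0.3588,  0.106 ])), (array([324.4, 173.4]), array([ 9.6, 10.8]), array([0.7148, 0.0711, 0.106 ])), (array([189.6, 168. ]), array([55. , 62.9]), array([0.4367, 0.3234, 0.106 ]))]
[(array([123., 262.]), 0.72, array([0.4501, 0.3673, 0.04  ]))]
```

```bash
python3 -m handwheel '[[0.014,0.015,0,-0.35,0,-7,0],[0.028,0.03,0,-0.7,0,-14,0],[0.042,0.045,0,-1.05,0,-21,0],[0.056,0.06,0,-1.4,0,-28,0],[0.07,0.075,0,-1.75,0,-35,0],[0.084,0.09,0,-2.1,0,-42,0],[0.098,0.105,0,-2.45,0,-49,0],[0.112,0.119,0,-2.8,0,-56,0]]' 60;  python3 - <<'E'
from h import *
st();print(delta((.475,.40,.215),np.radians(175)))
E
```

```text
t: 52.37
position: [0.4682, 0.2004, 0.2014]
orientation: [-0.244, 0.969, 0.007, 0.022]
contact_force: [-0.6, 0.6, -0.8]
opening: 0.11
grasp_force: 59.3
t 52.37 p [0.4682 0.2004 0.2014] yaw 118.3 z [ 0.039  0.025 -0.999] F [-0.6  0.6 -0.8] op 0.11 g 59.3 j [ 0.4   0.25 -0.1   1.18  0.01 -0.09]
[array([-101. ,  172.6,   -8.3]), array([ -1.1,   2.5, -56.7])]
```

```bash
python3 -m handwheel '[[-0.013,0.022,-0.001,-0.35,0,-7,0],[-0.026,0.044,-0.003,-0.7,0,-14,0],[-0.039,0.066,-0.004,-1.05,0,-21,0],[-0.052,0.088,-0.006,-1.4,0,-28,0],[-0.065,0.11,-0.007,-1.75,0,-35,0],[-0.078,0.132,-0.008,-2.1,0,-42,0],[-0.09,0.155,-0.008,-2.45,0,-49,0],[-0.101,0.172,-0.008,-2.8,0,-56,0]]' 60; python3 -m handwheel '[[-0.008,0,0,-0.3,0,-6.5,0],[-0.015,0,0,-0.3,0,-6.5,0],[-0.02,0,0,-0.3,0,-6.5,0],[-0.02,0,0,-0.3,0,-6.5,0],[-0.02,0,0,-0.3,0,-6.5,0],[-0.02,0,0,-0.3,0,-6.5,0],[-0.02,0,0,-0.3,0,-6.5,0],[-0.02,0,0,-0.3,0,-6.5,0]]' 60;  cat > hole.py <<'E'
from h import *
import sys
st();w=camera_info("wrist");im=camera("wrist");cv2.imwrite(f"pics/{sys.argv[1]}.png",im[:,:,::-1])
print([(np.round(b["xy"]),round(b["confidence"],2),np.round(ray("wrist",b["xy"],.04,w),4)) for b in boxes_of("key_hole","wrist")])
h=cv2.cvtColor(im,cv2.COLOR_RGB2HSV)
# block top: brown, bright; holes inside
br=((h[:,:,0]>8)&(h[:,:,0]<22)&(h[:,:,1]>90)&(h[:,:,2]>75)).astype(np.uint8)
cs,hi=cv2.findContours(br,cv2.RETR_CCOMP,cv2.CHAIN_APPROX_NONE)
for c,q in zip(cs,hi[0]):
    if len(c)>25:
        e=cv2.fitEllipse(c);print("hole" if q[3]>=0 else "outer",len(c),np.round(e[0],1),np.round(e[1],1),np.round(ray(None,e[0],.04,w),4))
E
python3 hole.py w30
```

```text
t: 53.03
position: [0.4765, 0.4003, 0.2146]
orientation: [-0.672, 0.741, 0.019, 0.017]
contact_force: [0.3, -0.1, -1.7]
opening: 0.104
grasp_force: 59.3
t: 53.7
position: [0.4795, 0.4179, 0.2169]
orientation: [0.71, -0.704, -0.019, -0.017]
contact_force: [-0.3, -0.2, 0.0]
opening: 0.109
grasp_force: 59.3
t 53.7 p [0.4795 0.4179 0.2169] yaw -179.6 z [-0.003  0.052 -0.999] F [-0.3 -0.2  0. ] op 0.109 g 59.3 j [ 0.7   0.5   0.32  1.36  0.04 -0.88]
[(array([295., 120.]), 0.73, array([0.4634, 0.363 , 0.04  ]))]
outer 34 [536.3 216.5] [ 2.4 18.8] [0.2264 0.4519 0.04  ]
outer 60 [536.6 185. ] [ 5.1 32.8] [0.2354 0.4201 0.04  ]
outer 53 [283.8 108.1] [8.9 9.6] [0.4732 0.3528 0.04  ]
outer 343 [296.7 118.9] [ 81.3 140.7] [0.4618 0.3618 0.04  ]
hole 78 [309.6 152.2] [14.4 16.6] [0.4493 0.3907 0.04  ]
hole 202 [291.5 102.4] [23.3 35.8] [0.4666 0.3481 0.04  ]
```

Run:
```python
from h import *
im=cv2.imread("pics/w30.png");h=cv2.cvtColor(im,cv2.COLOR_BGR2HSV).astype(int)
for r in range(72,170,3):print(r,' '.join(f"{h[r,c,2]//10:2d}" for c in range(244,350,3)))
```

```text
72  8  8  8  8  8  8  8  9 13 13 13 13 12 13 13 13 13 13 13 13 13 13 13 13 13 16 16 16 15 15 15 14 15 18 18 18
75  7  8  8  8  8 10 13 13 13 13 13 12 13 13 13 13 13 13 13 13 13 13 13 13 13 14 15 16 16 16 15 14 15 18 18 17
78  7  8  8 11 13 13 13 13 13 12 13 13 13 13 13 13 13 13 13 13 13 13 13 13 13 13 15 15 16 16 15 15 15 18 18 18
81  7 11 13 12 12 13 12 13 12 13 12 13 13 11 10 10  9 10 13 13 13 13 13 13 13 13 15 16 16 16 15 15 15 19 18 18
84 13 13 12 13 13 12 13 12 13 12 13 11 10  7  7  7  7  6  8 11 13 13 13 13 13 13 13 15 16 15 15 15 15 19 19 18
87 12 13 12 12 13 13 13 13 13 13 11 11  7  7  7  7  7  7  7  8 10 13 13 13 13 13 13 16 16 15 15 15 16 19 19 18
90  8 13 12 13 12 13 12 12 12 13 11 12 13  7  7  7  7  7  7  6  8 13 13 13 13 13 13 15 16 15 15 16 16 19 19 18
93  7 12 13 13 12 12 12 13 13 12 12 13 13  7  7  7  7  7  7  7  6 11 13 13 13 13 13 13 16 15 16 16 17 19 18 18
96  8  9 13 13 12 12 13 13 12 11 13 13  9  7  7  7  7  7  7  7  5  8 13 13 13 13 13 13 16 15 16 16 16 19 18 18
99  8  7 13 13 12 12 13 12 12 12 13 13  9  7  7  7  7  7  7  7  6  8 13 13 13 13 13 13 16 16 16 16 15
[... 1885 characters left out ...]
3 13 13 13 13 13 13 13 17 10
153 12 14  8  8  8  8  8  8  8  8 12 12 12 13 13 13 12 13 13 10  6  6  6  6  6 10 13 13 13 13 13 13 13 13 13 10
156 14 13 13  8  8  9  9  8  9  9 12 12 12 12 13 12 12 13 13 12  5  6  6  6  8 13 13 13 13 13 13 13 13 13 13 10
159 15 12 15  8  8  9  9  8  9  9  9 12 12 12 13 12 13 12 13 12 11  9  8  9 12 11 13 13 13 13 13 13 13 13 13 12
162 15 14 15 14  8  9  9  8  9  9  8 12 12 12 13 12 13 12 12 13 13 12 12 13 13 13 13 13 13 13 13 13 13 13 13 14
165 13 15 15 15  8  9  9  8  9  9  9 10 12 13 13 12 13 13 13 13 12 13 13 13 13 13 13 13 13 13 13 13 13 14 17 10
168 15 15 15 15 10  8  8  8  9  9  9  8 13 13 12 12 13 13 13 12 13 13 13 13 13 13 13 13 13 13 13 14 18 17 17 10
```

Run:
```python
from h import *
p=ray("wrist",(289.5,100),.04);print(p)
P,Q=tool();t=p+[0,.004,0];print("to hover",Q.inv().apply(np.array([t[0],t[1],.125])-P)*1000)
print("up z comp",Q.inv().apply([0,0,-1]))
```

```text
[0.46841618 0.34637715 0.04      ]
to hover [72.29357732 11.34766627 88.26152607]
up z comp [ 0.05201974 -0.00294263  0.99864172]
```

```bash
python3 -m handwheel '[[0.03,0.005,0,0,0,0,0],[0.06,0.01,0.01,0,0,0,0],[0.07,0.0113,0.03,0,0,0,0],[0.071,0.0113,0.055,0,0,0,0],[0.072,0.0113,0.08,0,0,0,0],[0.0723,0.0113,0.088,0,0,0,0],[0.0723,0.0113,0.088,0,0,0,0],[0.0723,0.0113,0.088,0,0,0,0]]' 60
python3 - <<'E'
from h import *
st();w=camera_info("wrist");im=camera("wrist");cv2.imwrite("pics/w31.png",im[:,:,::-1])
h=cv2.cvtColor(im,cv2.COLOR_RGB2HSV).astype(int)
print(proj("wrist",[.4684,.3464,.04],w))
for r in range(160,256,3):print(r,' '.join('RR' if h[r,c,1]>150 and h[r,c,0]<5 else f"{h[r,c,2]//10:2d}"+('.' if h[r,c,1]<60 else ' ') for c in range(230,330,3)))
E
```

```text
t: 54.47
position: [0.4685, 0.3509, 0.1254]
orientation: [0.71, -0.704, -0.02, -0.017]
contact_force: [0.4, 0.4, -0.2]
opening: 0.109
grasp_force: 59.3
t 54.47 p [0.4685 0.3509 0.1254] yaw -179.5 z [-0.004  0.052 -0.999] F [ 0.4  0.4 -0.2] op 0.109 g 59.3 j [ 0.62  0.46  0.01  1.09  0.04 -0.96]
[276.154841   212.78924066]
160  8.  7.  8.  8.  8.  7.  7.  8.  8.  8.  8.  7.  5   5   5   5   5   5   5   5   5   5  10  12  12  14. 15. 15. 15. 15. 16. 15. 15. 14.
163  7.  7.  8.  7.  7.  7.  7.  8.  8.  6.  5   5   5   5   5   5   5   5   5   7  11  12  12  12  12  10  15. 15. 15. 15. 15. 15. 14. 14.
166  7.  7.  8.  7.  7.  7.  8.  5   5   5   5   5   5   5   5   5   5  10  11  12  11  12  12  12  12  12  15. 15. 15. 15. 15. 15. 14. 14.
169  7.  8.  8.  7.  7.  5   5   5   5   5   5   5   5   5   5  11  12  11  11  11  12  12  12  12  12  12  11  15. 14. 14. 15. 15. 15. 15.
172  7.  8.  6.  5   5   5   5   5   5   5   5   5   7  11  11  11  11  11  12  11  12  11  12  12  12  12  12  15. 14. 14. 14. 15. 15. 15.
175  5   5   5   5   5   5   5   5   5   5  10  11  11  11  12  11  12  11  
[... 2992 characters left out ...]
12  12  12 
241  7.  7.  8.  7. 11  11  11  11  10   8. 10.  9.  9.  9. 12. 12. 18. 18. 18. 17. 17. 18. 12. 11. 11  11  11  11  11  11  11  11  12  12 
244  7.  7.  8.  7. 11  11  11  11   9   9.  9.  9.  9.  8.  7.  7.  7.  7. 12. 17. 17. 18. 19. 11. 11  11  11  11  11  11  11  11  12  12 
247  8.  7.  8.  7.  7. 11  11  11   8.  9. 10.  9.  8.  8.  7.  7.  7.  8.  8. 10. 17. 18. 18. 15. 11  11  11  11  11  11  11  11  12  12 
250  7.  7.  8.  7.  8. 11  11  11   9. 10. 10.  9.  8.  7  RR RR RR RR  7   9. 17. 18. 18. 18. 11  12  11  11  11  11  11  11  11  11 
253  9.  7.  7.  7.  7.  8. 11  11   9. 10.  9.  9.  7. RR RR RR RR RR RR  8  15. 18. 18. 16. 11  11  11  11  11  11  11  11  11  12
```

Run:
```python
from h import *
w=camera_info("wrist")
for z in(.036,.04,.0635,.066,.0685):
  print(z,[proj("wrist",[.4684,.3464+d,z],w).round(1).tolist() for d in(-.0145,-.0125,0)])
```

```text
0.036 [[277.6, 189.1], [277.5, 191.9], [277.4, 209.2]]
0.04 [[277.6, 190.9], [277.6, 193.8], [277.4, 211.4]]
0.0635 [[277.7, 203.2], [277.7, 206.3], [277.5, 225.4]]
0.066 [[277.7, 204.6], [277.7, 207.8], [277.5, 227.1]]
0.0685 [[277.7, 206.1], [277.7, 209.3], [277.5, 228.8]]
```

```bash
python3 -m handwheel '[[0.001,0,0.005,0,0,0,0],[0.0015,0,0.01,0,0,0,0],[0.0018,0,0.015,0,0,0,0],[0.002,0,0.02,0,0,0,0],[0.0022,0,0.024,0,0,0,0],[0.0024,0,0.028,0,0,0,0],[0.0025,0,0.03,0,0,0,0],[0.0025,0,0.03,0,0,0,0]]' 60
python3 - <<'E'
from h import *
st();print(read_state()["moment"].round(2))
E
```

```text
t: 55.18
position: [0.468, 0.3496, 0.0942]
orientation: [0.71, -0.704, -0.02, -0.017]
contact_force: [0.3, -0.5, -1.1]
opening: 0.108
grasp_force: 59.3
t 55.18 p [0.468  0.3496 0.0942] yaw -179.5 z [-0.005  0.051 -0.999] F [ 0.3 -0.5 -1.1] op 0.108 g 59.3 j [ 0.62  0.49 -0.04  1.02  0.04 -0.96]
[-0.03 -0.02 -0.04]
```

```bash
python3 -m handwheel '[[0.0002,0,0.004,0,0,0,0],[0.0004,0,0.008,0,0,0,0],[0.0006,0,0.012,0,0,0,0],[0.0008,0,0.016,0,0,0,0],[0.001,0,0.019,0,0,0,0],[0.0011,0,0.021,0,0,0,0],[0.0011,0,0.022,0,0,0,0],[0.0011,0,0.022,0,0,0,0]]' 60
python3 - <<'E'
from h import *
st();print(read_state()["moment"].round(2))
E
```

```text
t: 55.85
position: [0.4681, 0.3498, 0.0726]
orientation: [0.71, -0.704, -0.02, -0.017]
contact_force: [0.3, 0.3, -1.8]
opening: 0.103
grasp_force: 59.3
t 55.85 p [0.4681 0.3498 0.0726] yaw -179.5 z [-0.004  0.052 -0.999] F [ 0.3  0.3 -1.8] op 0.103 g 59.3 j [ 0.62  0.51 -0.06  0.97  0.04 -0.96]
[-0.06  0.    0.04]
```

```bash
python3 -m handwheel '[[0,0,0.0005,0,0,0,0],[0,0,0.001,0,0,0,0],[0,0,0.0015,0,0,0,0],[0,0,0.002,0,0,0,0],[0,0,0.0022,0,0,0,0],[0,0,0.0022,0,0,0,0],[0,0,0.0022,0,0,0,0],[0,0,0.0022,0,0,0,0]]' 60; python3 -m handwheel '[[0,0,0,0,0,0,0.01],[0,0,0,0,0,0,0.014],[0,0,0,0,0,0,0.02],[0,0,0,0,0,0,0.03],[0,0,0,0,0,0,0.04],[0,0,0,0,0,0,0.045],[0,0,0,0,0,0,0.045],[0,0,0,0,0,0,0.045]]' 20; python3 -m handwheel '[[0,0,-0.005,0,0,0,0.045],[0,0,-0.015,0,0,0,0.045],[-0.001,0,-0.03,0,0,0,0.045],[-0.002,0,-0.05,0,0,0,0.045],[-0.003,0,-0.08,0,0,0,0.045],[-0.005,0,-0.12,0,0,0,0.045],[-0.005,0,-0.13,0,0,0,0.045],[-0.005,0,-0.13,0,0,0,0.045]]' 20;python3 - <<'E'
from h import *
st();w=camera_info("wrist");im=camera("wrist");cv2.imwrite("pics/w32.png",im[:,:,::-1])
h=cv2.cvtColor(im,cv2.COLOR_RGB2HSV).astype(int)
for q in redfit(im,w,.092):print("red",*q)
for p in([.4684,.3464,.04],[.4684,.3464,.092],[.4684,.3644,.092]):print(proj("wrist",p,w).round(1))
for r in range(205,290,3):print(r,' '.join('RR' if h[r,c,1]>150 and h[r,c,0]<5 else f"{h[r,c,2]//10:2d}"+('.' if h[r,c,1]<60 else ' ') for c in range(244,316,3)))
i=camera_info("scene");im=camera("scene")
for q in redfit(im,i,.085,15):print("scene",*q)
E
```

```text
t: 56.52
position: [0.4685, 0.3501, 0.0716]
orientation: [0.71, -0.704, -0.019, -0.018]
contact_force: [-1.8, -1.6, 5.3]
opening: 0.101
grasp_force: 60.1
t: 57.18
position: [0.4682, 0.3499, 0.0705]
orientation: [0.71, -0.704, -0.02, -0.017]
contact_force: [0.8, -0.2, -1.1]
opening: 0.525
grasp_force: 0.0
t: 57.85
position: [0.4712, 0.3499, 0.2069]
orientation: [0.71, -0.704, -0.019, -0.023]
contact_force: [-0.7, 0.0, 0.8]
opening: 0.527
grasp_force: 0.0
t 57.85 p [0.4712 0.3499 0.2069] yaw -179.5 z [ 0.005  0.058 -0.998] F [-0.7  0.   0.8] op 0.527 g 0.0 j [ 0.62  0.4   0.13  1.27  0.04 -0.96]
red [281.5 192.5] [13.  49.5] 569 [0.4681 0.3419] 87.9 0.0391
[280.6 179.3]
[280.9 198.8]
[280.6 220.7]
205  8.  8.  7.  8. 11  11  12  11  12  12   8  RR RR RR RR 11  12  12  12  12  12  12  12  12 
208  8.  8.  7.  7.  9  12  12  11  11  12   8  RR RR RR RR 12  12  12  12  11  12  12  12  12 
211  7.  7.  8.  8.  8. 12  12  12  12  12   9  RR RR RR RR 12  12  12  12  12  11  12  12  12 
214  7.  8.  8.  8.  8.  9  12  11  12  11  10  RR RR RR RR 12  12  12  12  12  12  12  11  12 
217  9.  8.
[... 1979 characters left out ...]
15. 15.
277 14. 14. 14. 13. 12. 13. 12. 12. 12. 14. 14. 14. 13. 12. 13. 14. 15. 14. 14. 15. 13. 14. 15. 12.
280 14. 13. 16. 14.  9. 13. 12. 14. 16. 16. 14. 15. 16. 14. 14. 15. 15. 15. 14. 15. 11. 11. 11. 11.
283 12. 10. 10. 10. 10. 10. 10. 10. 10. 10. 10. 11. 10. 10. 10. 10. 10. 10. 10. 10. 10. 10. 10. 10.
286 10. 10.  9. 10. 11. 11. 10. 10. 10. 10. 10. 10. 10. 10. 10. 10. 10. 10. 10. 10. 10. 10. 10. 10.
289 10. 10.  9.  9.  9. 10. 10. 10. 10. 10. 10. 10. 10. 10. 10. 10. 10. 10. 10. 10. 10. 10. 10. 10.
scene [197.6 170.7] [14.2  6.3] 73 [0.4638 0.3327] 70.3 0.0841
scene [376.4 207.7] [16.6  1.1] 19 [ 0.7276 -0.1142] 99.6 0.0455
scene [453.  247.5] [17.4  1.8] 34 [ 0.7444 -0.3319] 95.9 0.0388
```

```bash
python3 -c "
from rig import *
print(hand_in())"
```

```text
the job is handed in; nothing more can be done
None
```

I handed the job in, and each step looked good by force and camera. All three loose wheels are nested in the safe, the lid is pushed hard shut, the lock is turned to its end stop, and the key is back at the bottom of its hole. I had no direct reading of the latch or cam, and the hand-in returned no verdict.

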